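# Lift a dried plate off the heater with a spatula and lay it on the cooling rack

### The job

The square white-coated glass plate on the bench heater is dry and hot: take up the steel spatula, slide its blade under the plate from the heater's open front (the raised lip at the back will stop the plate), lift it off and lay it flat and centred across the two rods of the cooling rack, square to them. Draw the blade out from below and lay the spatula back down flat on the bench, clear of the rack and the heater. Press the blade down only lightly, well under a kilogram's weight (its nose is bent up, so feel for the heater's top), never touch the hot plates or the heater with the arm or gripper, and leave the narrow plate and the other loose things where they are.

Things in the scene. Friction and masses are not known exactly. Their poses are not given: they have to be found in the camera images.
- plate: the square plate: glass with a white coating, 100 x 100 mm, 4 mm thick, edges fully rounded (2 mm radius), about 0.08 kg, loose, lying on the heater about 5 to 50 mm short of its rear lip. Origin: centre of its underside; z up, x and y parallel to its edges
- half_plate: the narrow plate of the same make, 100 mm (its x) x 50 mm (its y), 4 mm thick, loose, on the heater beside the square one, on the left or on the right of it; stays there. Origin: centre of its underside
- heater: fixed bench heater, white, flat black top at 60 mm height; 216 mm deep (x), 300 wide (y). x points from the open front with the control panel (x = -108 mm) to the back, where a lip stands 8 mm above the top, inner face at x = +96; like lips along both sides (inner faces y = -144, +144), none at the front. Origin: centre of its underside, on the bench
- heater_lip (a point): the middle of the foot of the rear lip's inner face, on the level of the heater's black top (60 mm); axes as the heater's
- rack: fixed steel cooling rack: drip tray 170 x 124 mm with 18 mm rim; over it two round rods, 8 mm thick, 160 long, along its x, centre lines at y = -42 and +42 mm, tops 60 mm above the bench, each on two 8 mm posts at x = -74 and +74. Between the rods (76 mm clear) it is open along its length and at both ends, down to the rim. Origin: centre of its underside
- rack_top (a point): the point midway between the rods, on the level of their tops (60 mm); axes as the rack's
- spatula: steel spatula, 0.13 kg, loose, lying on its blade. Origin: middle of the blade's underside; x to the nose, z up. Blade 100 mm long, 54 wide, 1.8 thick, ground on top to a 0.5 mm nose edge; its front half (from the origin on) is bent up in use, stiffly, the nose 0 to 11 mm high: it differs each time. From its rear a neck rises to a black handle, x = -64 to -166, 20 wide, 18 high, centre line z = 57
- spatula_grip (a point): middle of the handle, on its centre line; axes as the spatula's
- well_plate: bystander, loose: clear plastic plate with six wells, 128 x 86 x 20 mm. Origin: centre of its underside
- wash_bottle: bystander, loose: white plastic wash bottle, 72 mm diameter, 195 mm high with its bent spout. Origin: centre of its underside, z up
- beaker: bystander, loose: glass beaker, 72 mm diameter, 95 mm high. Origin: centre of its underside, z up
- dish_stack: bystander, loose: three round dishes stacked as one piece, 88 mm diameter, 45 mm high. Origin: centre of its underside
- orange_rack: bystander, loose: orange tube rack 192 x 102 mm, 55 mm high, some tubes to 77 mm. Origin: centre of its underside
There are look-alikes about, which are no part of the job. What is shaped like the plate but black or orange is not meant.

How it is judged:
By the outcome, as a careful person would: the job done as asked, in the order asked, and still so for the second after the job is handed in, with the robot touching nothing.
It also fails if it takes over 70 s, if anything falls off the work surface, if the arm or the gripper's body presses on something with over 40 N, if the wrist force passes 120 N, or if a joint passes its speed limit or range.

### The arm

A 6-joint arm with a two-finger parallel gripper is mounted at the origin on the work surface. World frame = base frame: x ahead of the robot, y to its left, z up, the work surface at z = 0. Lengths are in m, angles in degrees, forces in N, time in s.
With the tool pointing down it reaches from about 0.35 to 0.875 m from the base axis. Payload 15.5 kg.
Tool frame: the origin (TCP) lies on the mounting face of the last link; the fingertips stand 173 mm ahead of it and the grasp point (between the pads) lies 155 mm ahead of it (ctrl.nose_length is the distance from the TCP to the fingertips, in m); z points along the fingers, y is the direction in which the jaws open and shut (so a half turn about z gives the same grasp; the last joint's range is limited). The gripper opens to 85 mm and grips with 20 to 120 N. Pads are 22 mm wide; open, the fingers measure 114 mm over their backs; the gripper's body (76 mm by 85 mm) begins 54 mm behind the grasp point. The pads swing forward as they close: fully open they stand 13 mm farther back than shut.
Start: joints at [58.356, 28.281, 77.091, -0, 74.628, -5.472], TCP at [0.276, 0.561, 0.405] pointing down, gripper open.
Joint ranges: [-166.48, 166.48], [-47.26, 123.95], [12.59, 153.08], [-70.14, 250.14], [6.76, 159.57], [-176.63, 176.63]. Speed limits (degrees/s): [108.29, 108.29, 147.25, 172.46, 172.46, 172.46].

### API

Orientations are given as a 3x3 rotation matrix whose columns are the frame's x, y, z axes.
In Python, from workcell import status, cams, workorder, ctrl gives the robot as it stands. The module is installed in compiled form; this text tells all that it offers.
- The arm moves only by the shell command python3 -m handwheel 'ROWS' [FORCE]. ROWS is JSON, a list of rows, each a list of 3 entries, a list of its own where there are three numbers: the opening in per cent of the stroke, from 0 (shut) to 100 (fully open), then the shift along the world's x, y, z as a fraction of full scale, then the turn, a rotation vector about the world's x, y, z as a fraction of full scale. In form: [[hand, [tx, ty, tz], [rx, ry, rz]], ...]. A call has 1 to 20 rows; each row shifts and turns the commanded pose from where the row before left it; what a row does not reach is not made up. Full scale, the value 1, is 0.1 m for a shift and 0.12 rad for a turn. A row lasts 1/12 s, in which the tool goes at most 41.7 mm and 7.16 degrees, less where a joint would pass 70% of its speed; a pose out of reach is approached as far as the arm can. A call with a number of a shift or a turn outside -1 to 1 is refused whole. A call with a gripper value outside its range is refused whole. The fingers move at their own pace and stop on an object; FORCE is the grip in N (left out, the last holds). Time passes only in rows, so rows that do not move let the fingers close. It gives the time, the measured TCP pose, the force and the opening at its end, in the units of the state.
- status.state(): the state, without advancing time (a new reading comes with each control period).
- cams.get_image(name): name is "side" or "top" or "wrist"; returns the picture (384x512x3 uint8, red, green, blue); there is no depth.
- cams.get_calibration(name): a dict with "fx", "fy", "cx", "cy" (pixels), "k1" (the pictures are not rectified: a ray, as slopes to the right and down, at radius r is drawn at 1 + k1 r^2 times it, then the intrinsics apply), "origin" and "attitude" of the camera in the world. Camera axes: x right, y up, looking along -z (the intrinsics and any distortion apply to the point x, -y, -z); pixel columns grow to the right and rows downward; lengths in m; the calibration is good to about 2 mm. A picture is of the moment at which its call begins: read the wrist's pose just before it. get_calibration takes no time and is no camera call; for the wrist camera it gives the pose at the moment of the call.
- workorder.close_job(): hands the job in, once; it reports no verdict.
The state is a dict: "clock": time; "qpos": joint angles; "joint_vel": joint speeds; "joint_torque": joint torques, N m; "position": TCP position; "ee_rot": TCP orientation; "force": force on the tool from outside, world axes, zero at the start; "ft_torque": the same for the moment, N m; "gripper_width": finger opening in m.
Only numpy, scipy, OpenCV 4.12 (cv2) and the standard library are available. Lean on these libraries where they do the work, as an engineer would, in place of code of your own. Each camera call takes 0.05 s, during which the arm holds its last target.

## Working session

There is one attempt and no reset: what is moved stays moved. The work goes in short steps, Python scripts to look and compute and a shell command to move; the robot and the scene stay as the last step left them, time stands still between calls to the robot, and variables do not carry over. Pictures are saved under pics/ and viewed, and the job is handed in when it is done.

```bash
mkdir -p pics; ls; python3 - <<'E'
from workcell import status, cams, workorder, ctrl
import cv2
print(status.state())
for n in ("side","top","wrist"):
    print(n,cams.get_calibration(n))
    im=cams.get_image(n); cv2.imwrite(f"pics/{n}0.png",im[:,:,::-1])
E
```

```text
pics
{'clock': 0.0, 'qpos': array([ 5.83575807e+01,  2.83149721e+01,  7.71274059e+01,  9.65208447e-04,
        7.46285304e+01, -5.47131947e+00]), 'joint_vel': array([-0.01705359, -0.02856855, -0.02363171, -0.08195952,  0.05508314,
        0.07881817]), 'joint_torque': array([-2.47483069e-03, -8.82163167e+01, -3.83872569e+01, -1.70623216e-04,
        1.00639783e-02, -7.67502388e-05]), 'position': array([0.27557055, 0.5608032 , 0.40409755]), 'ee_rot': array([[-8.97478934e-01,  4.41056825e-01, -6.63085507e-04],
       [ 4.41057303e-01,  8.97478336e-01, -1.04508173e-03],
       [ 1.34164447e-04, -1.23039754e-03, -9.99999234e-01]]), 'force': array([0.65177116, 1.3137068 , 0.29886023]), 'ft_torque': array([ 0.0220087 ,  0.01001622, -0.01637721]), 'gripper_width': 0.08536532833668817}
side {'fx': 426.586033736533, 'fy': 426.586033736533, 'cx': 255.61461119277598, 'cy': 182.83222181588766, 'k1': -0.03254734516538121, 'origin': array([0.4729933 , 1.28380132, 1.00843485]), 'attitude': array([[-9.99041451e-01,  2.65599055e-02, -3.47958523e-02],
       [-4.37741511e-02, -6.07256921e-01,  7.93298718e-01],
       [-6.00830997e-05,  7.94061461e-01,  6.07837472e-01]])}
top {'fx': 451.5470506490772, 'fy': 451.5470506490772, 'cx': 253.36322956052283, 'cy': 188.45966835374142, 'k1': -0.009995165266554995, 'origin': array([0.4018027 , 0.05245764, 1.46439136]), 'attitude': array([[-0.0060696 ,  0.99494229, -0.10026461],
       [-0.99994352, -0.00691355, -0.00807189],
       [-0.00872425,  0.10020996,  0.99492806]])}
wrist {'fx': 307.64753058312834, 'fy': 307.64753058312834, 'cx': 257.4230263408811, 'cy': 190.65585503358872, 'k1': 0.005076103457017708, 'origin': array([0.20972936, 0.59396526, 0.37308376]), 'attitude': array([[ 4.41088414e-01, -8.59063981e-01, -2.59711545e-01],
       [ 8.97463627e-01,  4.22144429e-01,  1.27879314e-01],
       [-2.20730137e-04, -2.89487749e-01,  9.57181694e-01]])}
```

View pics/top0.png

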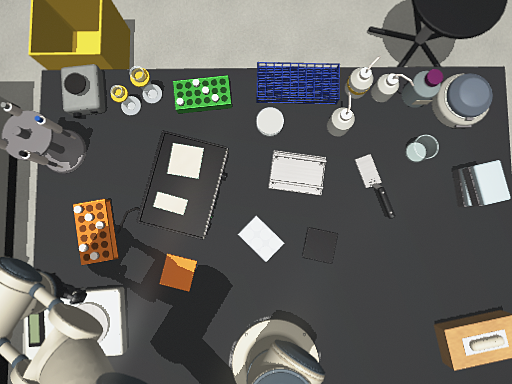

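View pics/side0.png

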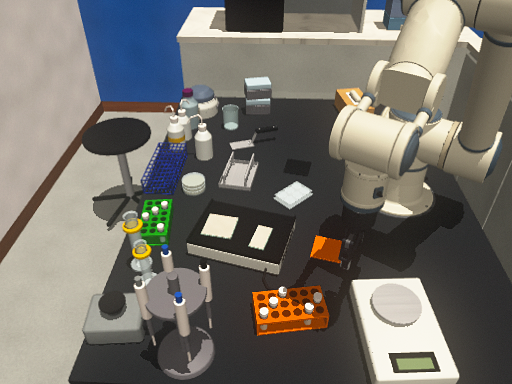

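View pics/wrist0.png

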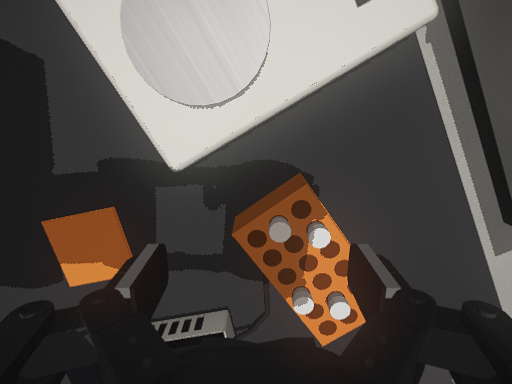

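```bash
cat > h.py <<'E'
import numpy as np, cv2
from workcell import status, cams
def ray(cal,u,v):
    x=(u-cal['cx'])/cal['fx']; y=(v-cal['cy'])/cal['fy']
    X,Y=x,y
    for _ in range(20):
        r2=X*X+Y*Y; X=x/(1+cal['k1']*r2); Y=y/(1+cal['k1']*r2)
    d=np.array(cal['attitude'])@np.array([X,-Y,-1.0]); return np.array(cal['origin']),d/np.linalg.norm(d)
def onplane(cal,u,v,z):
    o,d=ray(cal,u,v); return o+d*(z-o[2])/d[2]
def proj(cal,p):
    q=np.array(cal['attitude']).T@(np.array(p)-cal['origin']); X=q[0]/-q[2]; Y=-q[1]/-q[2]; s=1+cal['k1']*(X*X+Y*Y)
    return np.array([cal['fx']*X*s+cal['cx'],cal['fy']*Y*s+cal['cy']])
def tri(obs):
    A=np.zeros((3,3));b=np.zeros(3);R=[ray(c,*p) for c,p in obs]
    for o,d in R:
        M=np.eye(3)-np.outer(d,d);A+=M;b+=M@o
    X=np.linalg.solve(A,b); return X,[np.linalg.norm((np.eye(3)-np.outer(d,d))@(X-o)) for o,d in R]
def crop(im,x0,y0,x1,y1,s,fn):
    cv2.imwrite(fn,cv2.resize(im[y0:y1,x0:x1,::-1],None,fx=s,fy=s,interpolation=cv2.INTER_CUBIC))
E
python3 - <<'E'
from h import *
t=cv2.imread("pics/top0.png")[:,:,::-1]; s=cv2.imread("pics/side0.png")[:,:,::-1]
crop(t,130,120,330,270,4,"pics/t1.png"); crop(s,180,190,310,280,6,"pics/s1.png"); crop(t,260,120,420,240,5,"pics/t2.png"); crop(s,170,100,330,220,5,"pics/s2.png")
E
```

```text
(no output)
```

View pics/t1.png

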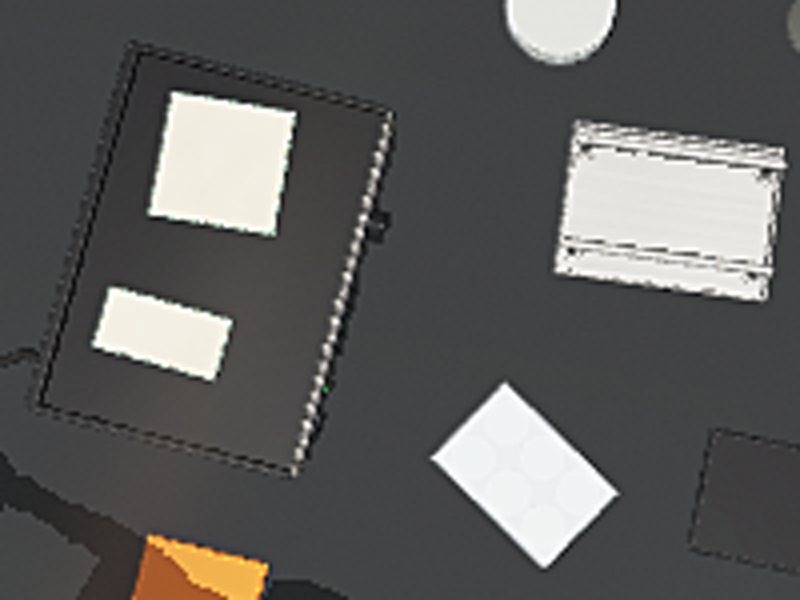

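View pics/s1.png

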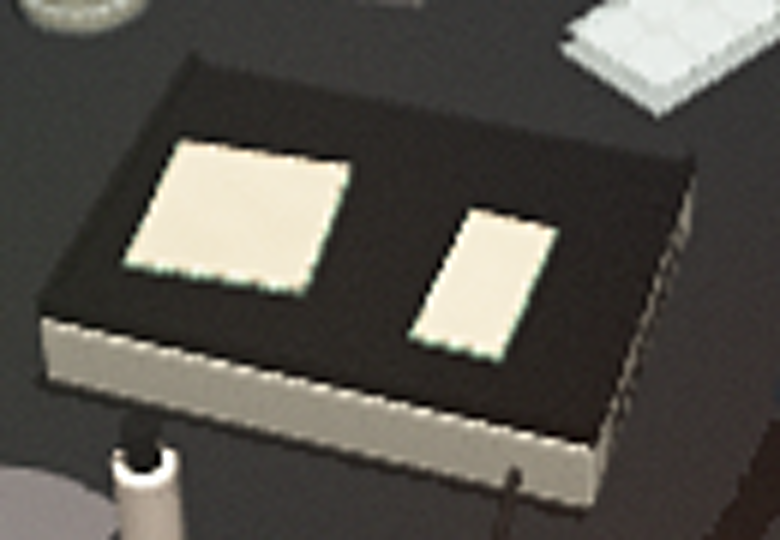

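View pics/t2.png

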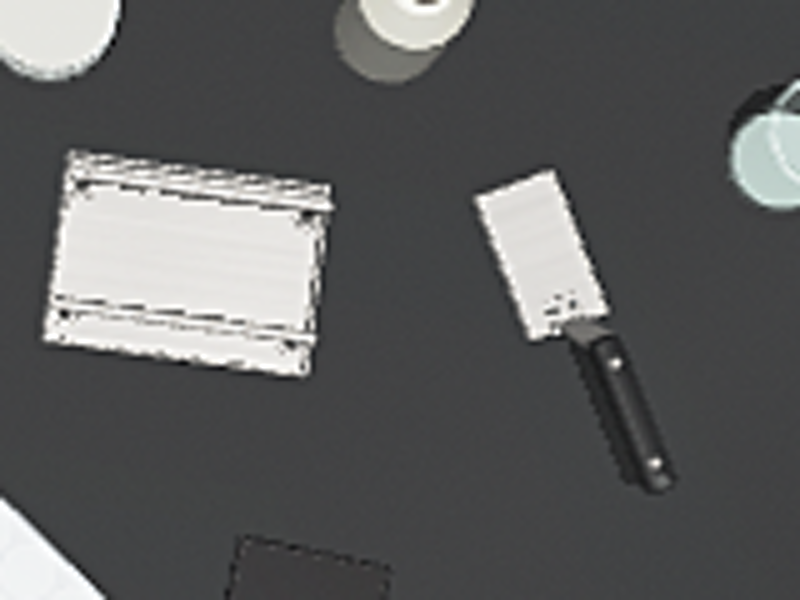

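View pics/s2.png

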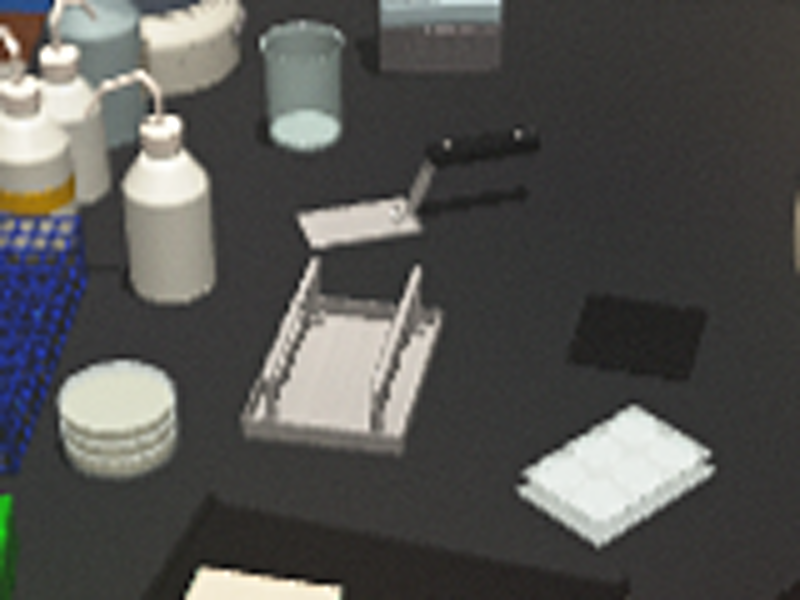

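```bash
python3 - <<'E'
from h import *
t=cv2.imread("pics/top0.png"); s=cv2.imread("pics/side0.png")
ct=cams.get_calibration("top"); cs=cams.get_calibration("side")
def blobs(im,cal,box,zs,thr=150,mn=60):
    x0,y0,x1,y1=box
    m=(cv2.cvtColor(im,cv2.COLOR_BGR2GRAY)[y0:y1,x0:x1]>thr).astype(np.uint8)
    m=cv2.morphologyEx(m,cv2.MORPH_OPEN,np.ones((3,3)))
    cs_,_=cv2.findContours(m,cv2.RETR_EXTERNAL,cv2.CHAIN_APPROX_NONE)
    for c in cs_:
        if cv2.contourArea(c)<mn: continue
        c=c+[x0,y0]; M=cv2.moments(c); cen=(M['m10']/M['m00'],M['m01']/M['m00'])
        r=cv2.boxPoints(cv2.minAreaRect(c))
        print("cen",np.round(cen,1),"area",M['m00'])
        W=np.array([onplane(cal,*p,zs)[:2]for p in r]); print(" box px",r.round(1).tolist()," W",W.round(4).tolist(), "cen",onplane(cal,*cen,zs)[:2].round(4))
        E=[np.degrees(np.arctan2(*(W[(i+1)%4]-W[i])[::-1])).round(1) for i in range(4)]
        print(" len",[np.linalg.norm(W[(i+1)%4]-W[i]).round(4) for i in range(4)],E)
print("TOP plates");blobs(t,ct,(140,135,225,225),.064)
print("SIDE plates");blobs(s,cs,(195,208,280,252),.064)
print("TOP rack");blobs(t,ct,(262,145,332,200),.018,120)
print("TOP blade");blobs(t,ct,(350,150,385,190),.003,120)
E
```

```text
TOP plates
cen [170.2 202.9] area 454.5
 box px [[152.8000030517578, 206.1999969482422], [157.10000610351562, 190.89999389648438], [187.60000610351562, 199.39999389648438], [183.3000030517578, 214.8000030517578]]  W [[0.4895, 0.3771], [0.5373, 0.3645], [0.51, 0.269], [0.4624, 0.2819]] cen [0.4996 0.323 ]
 len [np.float64(0.0495), np.float64(0.0993), np.float64(0.0493), np.float64(0.099)] [np.float64(-14.8), np.float64(-106.0), np.float64(164.8), np.float64(74.1)]
cen [185.2 160.3] area 915.5
 box px [[166.89999389648438, 173.10000610351562], [172.39999389648438, 142.1999969482422], [203.39999389648438, 147.6999969482422], [198.0, 178.60000610351562]]  W [[0.5932, 0.3345], [0.6915, 0.3185], [0.6732, 0.2204], [0.5752, 0.2369]] cen [0.6334 0.2775]
 len [np.float64(0.0996), np.float64(0.0999), np.float64(0.0994), np.float64(0.0992)] [np.float64(-9.2), np.float64(-100.6), np.float64(170.4), np.float64(79.5)]
SIDE plates
cen [260.3 236.7] area 313.5
 box px [[248.0, 245.0], [259.3999938964844, 222.1999969482422], [272.6000061035156, 228.8000030517578], [261.20001220703125, 251.600006103515
[... 917 characters left out ...]
  W [[0.5496, 0.0169], [0.6715, -0.0007], [0.6467, -0.172], [0.5253, -0.1531]] cen [ 0.5964 -0.0765]
 len [np.float64(0.1232), np.float64(0.1731), np.float64(0.1229), np.float64(0.1717)] [np.float64(-8.2), np.float64(-98.2), np.float64(171.1), np.float64(81.9)]
TOP blade
cen [367.5 169.6] area 438.5
 box px [[354.5, 159.1999969482422], [370.29998779296875, 153.0], [381.6000061035156, 181.89999389648438], [365.79998779296875, 188.0]]  W [[0.6431, -0.2669], [0.6631, -0.3191], [0.5677, -0.3527], [0.5479, -0.3009]] cen [ 0.6084 -0.3083]
 len [np.float64(0.0559), np.float64(0.1012), np.float64(0.0555), np.float64(0.101)] [np.float64(-69.0), np.float64(-160.6), np.float64(110.9), np.float64(19.6)]
```

```bash
python3 - <<'E'
from h import *
ct=cams.get_calibration("top"); cs=cams.get_calibration("side")
for a,b in (((383,192.4),(259.4,128.6)),((391,212.8),(273.8,126.6))):
    print(tri([(ct,a),(cs,b)]))
P=[onplane(ct,u,v,.066)[:2] for u,v in((163.2,131.2),(228.2,148.2),(203.8,238),(140,220.8))]
print(np.round(P,4)); 
for i in range(4):
    d=P[(i+1)%4]-P[i]; print(np.linalg.norm(d),np.degrees(np.arctan2(d[1],d[0])))
print(np.mean(P,0))
# rack rods top view: t2 crop; rods ends
for uv in ((596.9/4+130,0),):pass
E
```

```text
(array([ 0.52770964, -0.33917655,  0.06395913]), [np.float64(0.00010825154800211616), np.float64(0.00010825154800234236)])
(array([ 0.46460376, -0.36224319,  0.0622674 ]), [np.float64(0.000271979814038516), np.float64(0.0002719798140385581)])
[[0.7266 0.3476]
 [0.6704 0.1421]
 [0.3903 0.2175]
 [0.4444 0.4158]]
0.21306371678643654 -105.27658256404548
0.29009046459584775 164.9364022212656
0.2055067922640093 74.73322365823172
0.2902521152105329 -13.571727517486906
[0.55794283 0.28075803]
```

```bash
python3 -m handwheel '[[100,[0.172,-0.347,0],[0,0,-0.75]],[100,[0.172,-0.347,0],[0,0,-0.75]],[100,[0.172,-0.347,0],[0,0,-0.75]],[100,[0.172,-0.347,0],[0,0,-0.75]],[100,[0.172,-0.347,0],[0,0,-0.75]],[100,[0.172,-0.347,0],[0,0,-0.75]],[100,[0.172,-0.347,0],[0,0,-0.75]],[100,[0.172,-0.347,0],[0,0,-0.75]],[100,[0.172,-0.347,0],[0,0,-0.75]],[100,[0.172,-0.347,0],[0,0,-0.75]],[100,[0.172,-0.347,0],[0,0,-0.75]],[100,[0.172,-0.347,0],[0,0,-0.75]],[100,[0.172,-0.347,0],[0,0,-0.75]]]' 60; python3 - <<'E'
from h import *
im=cams.get_image("wrist");cv2.imwrite("pics/w1.png",im[:,:,::-1])
im=cams.get_image("top");cv2.imwrite("pics/top1.png",im[:,:,::-1])
E
```

```text
clock: 1.23
position: [0.4997, 0.1079, 0.4047]
ee_rot: [[0.06, 0.998, -0.0], [0.998, -0.06, 0.0], [0.0, -0.0, -1.0]]
force: [1.4, 0.6, 0.9]
gripper_width: 0.0856
```

```bash
python3 -m handwheel '[[100,[0,-0.35,0],[0,0,-0.745]],[100,[0,-0.35,0],[0,0,-0.745]],[100,[0,-0.35,0],[0,0,-0.745]],[100,[0,-0.35,0],[0,0,-0.745]],[100,[0,-0.35,0],[0,0,-0.745]],[100,[0,-0.35,0],[0,0,-0.745]],[100,[0,-0.35,0],[0,0,-0.745]],[100,[0,-0.35,0],[0,0,-0.745]],[100,[0,-0.35,0],[0,0,-0.745]],[100,[0,-0.35,0],[0,0,-0.745]],[100,[0,-0.35,0],[0,0,-0.745]],[100,[0,-0.35,0],[0,0,-0.745]],[100,[-0.04,-0.39,0],[0,0,-0.745]]]'; python3 - <<'E'
from h import *
print(cams.get_calibration("wrist"))
im=cams.get_image("wrist");cv2.imwrite("pics/w2.png",im[:,:,::-1])
E
```

```text
clock: 2.42
position: [0.4955, -0.3501, 0.4045]
ee_rot: [[0.94, 0.342, 0.0], [0.342, -0.94, 0.001], [0.0, -0.001, -1.0]]
force: [1.2, -0.3, 0.3]
gripper_width: 0.0852
{'fx': 307.64753058312834, 'fy': 307.64753058312834, 'cx': 257.4230263408811, 'cy': 190.65585503358872, 'k1': 0.005076103457017708, 'origin': array([ 0.56460556, -0.32417298,  0.37343986]), 'attitude': array([[ 3.42296911e-01,  9.00021970e-01,  2.69802293e-01],
       [-9.39591786e-01,  3.27978432e-01,  9.79664444e-02],
       [-3.17380804e-04, -2.87037630e-01,  9.57919255e-01]])}
```

View pics/w1.png

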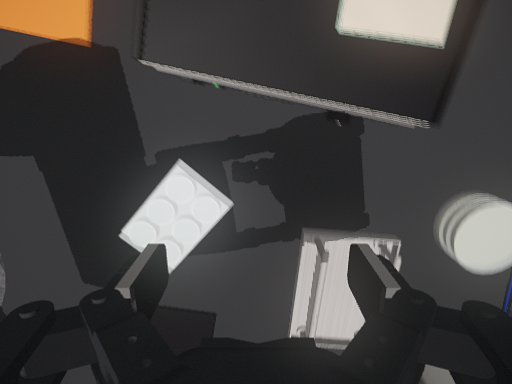

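View pics/w2.png

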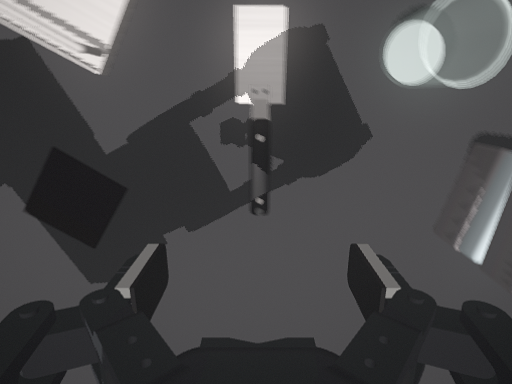

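View pics/top1.png

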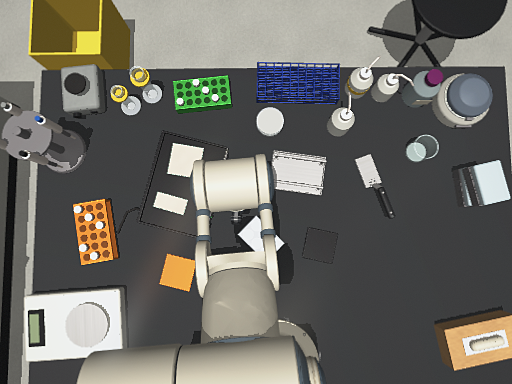

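```bash
python3 - <<'E'
from h import *
c=cams.get_calibration("wrist"); ct=cams.get_calibration("top"); cs=cams.get_calibration("side")
for p,q,r in(((259.5,137.5),(383,192.4),(259.4,128.6)),((260,201),(391,212.8),(273.8,126.6))):
    print(onplane(c,*p,.066), tri([(c,p),(ct,q),(cs,r)]), proj(c,[*tri([(ct,q),(cs,r)])[0]]))
for p in((235,6),(288,7),(286,104),(235,103)): print(onplane(c,*p,.003))
E
```

```text
[ 0.52975226 -0.34652278  0.066     ] (array([ 0.52837752, -0.34396693,  0.05994746]), [np.float64(0.002940140543373963), np.float64(0.0035296187538603743), np.float64(0.0012055057465016194)]) [251.85319954 136.72820464]
[ 0.46734617 -0.36924218  0.066     ] (array([ 0.46482599, -0.36710182,  0.05850927]), [np.float64(0.003054470436881277), np.float64(0.0036180429814050108), np.float64(0.0008553288407829692)]) [252.90995373 200.11432697]
[ 0.64473839 -0.27868751  0.003     ]
[ 0.66265204 -0.33214971  0.003     ]
[ 0.56923653 -0.36571783  0.003     ]
[ 0.55063816 -0.30965864  0.003     ]
```

```bash
python3 - <<'E'
from h import *
print(status.state()['position'])
c=cams.get_calibration("wrist");print(c['origin'])
im=cams.get_image("wrist");cv2.imwrite("pics/w3.png",im[:,:,::-1])
t=cams.get_image("top");cv2.imwrite("pics/top3.png",t[:,:,::-1])
crop(im,200,0,320,230,2,"pics/w3c.png");
np.save("c3.npy",c,allow_pickle=True)
E
```

```text
[ 0.49453088 -0.35641902  0.40441036]
[ 0.56395877 -0.33128133  0.37330527]
```

View pics/w3c.png

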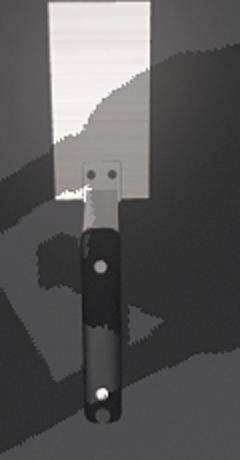

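```bash
python3 - <<'E'
from h import *
print(status.state()['position'],status.state()['ee_rot'].round(4).tolist())
c=np.load("c3.npy",allow_pickle=True).item(); ct=cams.get_calibration("top"); cs=cams.get_calibration("side")
R=[]
for p,q,r in(((250,133.5),(383,192.4),(259.4,128.6)),((251,197),(391,212.8),(273.8,126.6))):
    X,e=tri([(c,p),(ct,q),(cs,r)]);R.append(X); print(onplane(c,*p,.066), X,np.round(e,4))
d=R[0]-R[1];print(np.degrees(np.arctan2(d[1],d[0])),np.linalg.norm(d),(R[0]+R[1])/2)
for p in((224,1),(275.5,1),(275,99.5),(227.5,99)): print(onplane(c,*p,.003))
E
```

```text
[ 0.49491661 -0.35113256  0.40409929] [[0.9395, 0.3426, -0.0003], [0.3426, -0.9395, 0.0002], [-0.0003, -0.0003, -1.0]]
[ 0.53032714 -0.3363619   0.066     ] [ 0.52848086 -0.33760405  0.06493375] [0.0021 0.0015 0.0009]
[ 0.46838401 -0.35884827  0.066     ] [ 0.46544661 -0.36069036  0.06273825] [0.0024 0.0018 0.0007]
20.115273346633764 0.0671648282470993 [ 0.49696374 -0.34914721  0.063836  ]
[ 0.64528402 -0.26625886  0.003     ]
[ 0.66347379 -0.3176476   0.003     ]
[ 0.56967989 -0.35195665  0.003     ]
[ 0.55197018 -0.30012261  0.003     ]
```

```bash
python3 -m handwheel '[[100,[0.02,0.015,-0.25],[0,0,0]],[100,[0,0,-0.3],[0,0,0]],[100,[0,0,-0.35],[0,0,0]],[100,[0,0,-0.35],[0,0,0]],[100,[0,0,-0.3],[0,0,0]],[100,[0,0,-0.2],[0,0,0]],[100,[0,0,-0.12],[0,0,0]],[100,[0,0,-0.05],[0,0,0]],[100,[0,0,0],[0,0,0]],[0,[0,0,0],[0,0,0]],[0,[0,0,0],[0,0,0]],[0,[0,0,0],[0,0,0]],[0,[0,0,0],[0,0,0]],[0,[0,0,0],[0,0,0]],[0,[0,0,0],[0,0,0]]]' 80; python3 - <<'E'
from h import *
s=status.state();print(s['position'],s['force'],s['gripper_width'],s['ft_torque'])
E
```

```text
clock: 3.82
position: [0.4973, -0.3478, 0.2131]
ee_rot: [[0.938, 0.345, 0.0], [0.345, -0.938, -0.0], [0.0, 0.001, -1.0]]
force: [-0.8, -0.6, 3.8]
gripper_width: 0.0189
[ 0.49730429 -0.34779198  0.21310817] [-0.75929412 -0.60458053  3.75315584] 0.018905136324411632 [0.02751882 0.02582295 0.04939942]
```

```bash
python3 -m handwheel '[[0,[0,0,0.05],[0,0,0]],[0,[0,0,0.2],[0,0,0]],[0,[0,0,0.35],[0,0,0.4]],[0,[0,0,0.35],[0,0,0.7]],[0,[0,0,0.3],[0,0,0.7]],[0,[0,0.1,0.15],[0,0,0.7]],[0,[0.06,0.3,0],[0,0,0.7]],[0,[0.06,0.35,0],[0,0,0.7]],[0,[0.07,0.38,0],[0,0,0.7]],[0,[0.07,0.38,0],[0,0,0.7]],[0,[0.07,0.38,0],[0,0,0.7]],[0,[0.07,0.38,0],[0,0,0.7]],[0,[0.07,0.38,0],[0,0,0.7]],[0,[0.07,0.38,0],[0,0,0.7]],[0,[0.07,0.38,0],[0,0,0.6]],[0,[0.06,0.3,0],[0,0,0]],[0,[0.04,0.2,0],[0,0,0]],[0,[0,0.1,0],[0,0,0]],[0,[0,0,0],[0,0,0]],[0,[0,0,0],[0,0,0]]]' 120; python3 - <<'E'
from h import *
s=status.state();print(s['clock'],s['position'],s['ee_rot'].round(4).tolist(),s['force'],s['ft_torque'])
for n in ("wrist","side","top"):
    im=cams.get_image(n);cv2.imwrite(f"pics/{n}4.png",im[:,:,::-1])
s=status.state();print(s['clock'],s['position'],s['ee_rot'].round(4).tolist(),s['force'],s['ft_torque'])
E
```

```text
clock: 5.48
position: [0.568, 0.0532, 0.3527]
ee_rot: [[0.173, 0.985, -0.0], [0.985, -0.173, -0.0], [-0.0, -0.0, -1.0]]
force: [-0.2, -0.4, -1.5]
gripper_width: 0.018
5.4833 [0.5680179  0.05318467 0.35274346] [[0.1725, 0.985, -0.0004], [0.985, -0.1725, -0.0003], [-0.0004, -0.0003, -1.0]] [-0.23649358 -0.36924873 -1.53891753] [-0.13434203  0.03155319 -0.03250034]
5.6333 [0.56814749 0.05216781 0.3527363 ] [[0.1746, 0.9846, -0.0002], [0.9846, -0.1746, -0.0002], [-0.0002, -0.0001, -1.0]] [-0.30188042  0.20522939 -2.08726875] [-0.07953769 -0.05667344  0.0139088 ]
```

View pics/wrist4.png

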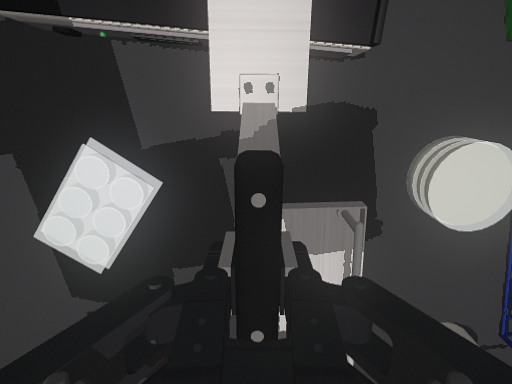

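View pics/side4.png

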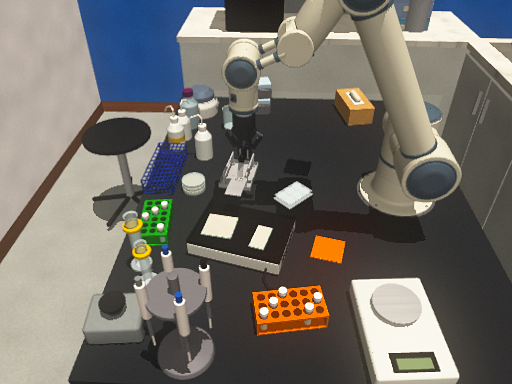

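```bash
cat >> h.py <<'E'
P=np.array([.6333,.2790])
def Rsp(head,pitch):
    h,p=np.radians(head),np.radians(pitch)
    x=np.array([np.cos(h)*np.cos(p),np.sin(h)*np.cos(p),-np.sin(p)]); y=np.array([-np.sin(h),np.cos(h),0]); return np.c_[x,y,np.cross(x,y)]
def tcp_for(pt_s,world,head,pitch):
    """TCP so that spatula-frame point pt_s lies at world"""
    R=Rsp(head,pitch); o=np.array(world)-R@np.array(pt_s)
    return o+R@np.array([-.1155,0,.2131])
def sp_pose(s=None):
    s=s or status.state(); T=s['ee_rot']; R=np.c_[T[:,0],-T[:,1],-T[:,2]]
    o=s['position']+R@np.array([.1155,0,-.2131]); return o,R,np.degrees(np.arctan2(R[1,0],R[0,0])),np.degrees(-np.arcsin(R[2,0]))
E
python3 - <<'E'
from h import *
d=np.array([np.cos(np.radians(76)),np.sin(np.radians(76))])
n=np.r_[P-.065*d,.066]
T=tcp_for([.05,0,0],n,76,13); s=status.state(); print(T,T-s['position']); print(sp_pose()[2:])
print("left axis",[-np.sin(np.radians(76)),np.cos(np.radians(76))],"per row")
E
```

```text
[0.5901602  0.10597572 0.31086766] [ 0.02201271  0.05380792 -0.04186864]
(np.float64(79.94718683809167), np.float64(0.013475859502426307))
left axis [np.float64(-0.9702957262759965), np.float64(0.24192189559966767)] per row
```

```bash
python3 -m handwheel '[[0,[0,0,0],[0,0,-0.57]],[0,[0.055,0.135,0],[-0.459,0.114,0]],[0,[0.055,0.135,0],[-0.459,0.114,0]],[0,[0.055,0.135,-0.05],[-0.459,0.114,0]],[0,[0.055,0.135,-0.1],[-0.459,0.114,0]],[0,[0,0,-0.15],[0,0,0]],[0,[0,0,-0.08],[0,0,0]],[0,[0,0,-0.04],[0,0,0]],[0,[0,0,0],[0,0,0]],[0,[0,0,0],[0,0,0]],[0,[0,0,0],[0,0,0]],[0,[0,0,0],[0,0,0]]]'; python3 - <<'E'
from h import *
o,R,hd,p=sp_pose();s=status.state();print(s['clock'],s['position'],s['force'],s['ft_torque'],hd,p,"nose",o+R@[.05,0,0])
for n in ("wrist","side","top"):
    im=cams.get_image(n);cv2.imwrite(f"pics/{n}5.png",im[:,:,::-1])
s=cv2.imread("pics/side5.png")[:,:,::-1]; crop(s,180,150,310,250,6,"pics/s5.png")
o,R,hd,p=sp_pose();s=status.state();print(s['clock'],s['position'],s['force'],s['ft_torque'],hd,p,"nose",o+R@[.05,0,0])
E
```

```text
clock: 6.63
position: [0.5904, 0.1069, 0.3114]
ee_rot: [[0.235, 0.971, -0.053], [0.946, -0.241, -0.218], [-0.225, 0.001, -0.974]]
force: [0.2, -0.1, -1.6]
gripper_width: 0.0176
6.6333 [0.59040607 0.10691742 0.31143608] [ 0.15455819 -0.11613052 -1.59805635] [ 0.12255574 -0.07584031 -0.02987509] 76.05309916384412 12.978726522218361 nose [0.61791062 0.21694394 0.06661058]
6.7833 [0.59032883 0.1072009  0.31113555] [ 0.18060159 -0.17903644 -1.779219  ] [ 0.07755147 -0.01306964  0.00633478] 76.08275607503994 12.990699111556486 nose [0.61769084 0.21721013 0.06628631]
```

View pics/s5.png

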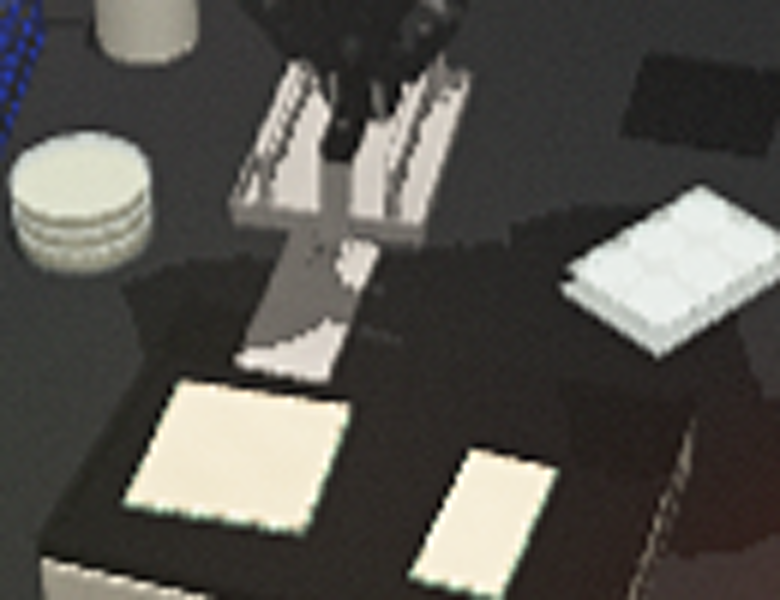

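View pics/wrist5.png

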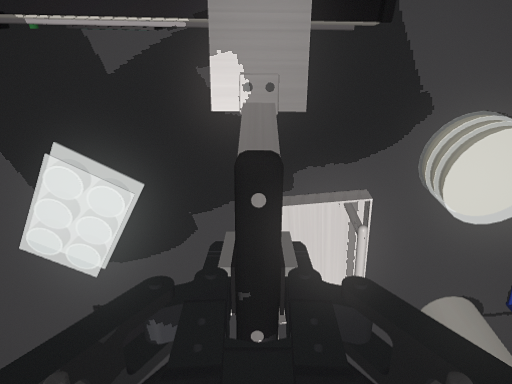

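```bash
cat > st.py <<'E'
from h import *
o,R,hd,p=sp_pose();s=status.state();print(s['clock'],s['position'].round(4),s['force'].round(2),s['ft_torque'].round(3),round(hd,2),round(p,2),"nose0",(o+R@[.05,0,0]).round(4))
E
python3 -m handwheel '[[0,[0,0,-0.02],[0,0,0]],[0,[0,0,-0.02],[0,0,0]],[0,[0,0,-0.01],[0,0,0]],[0,[0,0,0],[0,0,0]],[0,[0,0,0],[0,0,0]]]' >/dev/null; python3 st.py
for i in 1; do :; done
python3 -m handwheel '[[0,[0,0,-0.01],[0,0,0]],[0,[0,0,-0.01],[0,0,0]],[0,[0,0,0],[0,0,0]]]'>/dev/null; python3 st.py
```

```text
7.2 [0.5903 0.1073 0.3055] [ 0.41 -0.46 -0.84] [ 0.078  0.056 -0.098] 76.11 13.01 nose0 [0.6174 0.2173 0.0606]
7.45 [0.5903 0.1073 0.3036] [0.53 0.64 0.53] [ 0.16  -0.056 -0.007] 76.1 13.01 nose0 [0.6175 0.2172 0.0587]
```

```bash
python3 -m handwheel '[[0,[0,0,0],[0,0,0]],[0,[0,0,0],[0,0,0]]]'>/dev/null; python3 st.py; python3 -m handwheel '[[0,[0,0,-0.006],[0,0,0]],[0,[0,0,0],[0,0,0]],[0,[0,0,0],[0,0,0]]]'>/dev/null; python3 st.py
```

```text
7.6167 [0.5903 0.1073 0.3038] [ 0.7  -0.15  0.26] [ 0.099 -0.059 -0.063] 76.1 13.0 nose0 [0.6175 0.2173 0.0589]
7.8667 [0.5903 0.1072 0.3032] [ 0.44 -2.01  1.52] [-0.01   0.003 -0.039] 76.1 13.01 nose0 [0.6175 0.2172 0.0583]
```

```bash
python3 - <<'E'
from h import *
n=np.array([.6175,.2172,.0635]); T=tcp_for([.05,0,0],n,76.1,3.5); print(T-status.state()['position'])
E
```

```text
[-0.00935096 -0.03776384 -0.01687232]
```

```bash
python3 -m handwheel '[[0,[0,0,0.05],[0,0,0]],[0,[0,0,0.02],[0,0,0]],[0,[-0.031,-0.126,-0.05],[0.447,-0.1115,0]],[0,[-0.031,-0.126,-0.06],[0.447,-0.1115,0]],[0,[-0.031,-0.126,-0.06],[0.447,-0.1115,0]],[0,[0,0,-0.05],[0,0,0]],[0,[0,0,-0.019],[0,0,0]],[0,[0,0,0],[0,0,0]],[0,[0,0,0],[0,0,0]],[0,[0,0,0],[0,0,0]]]'>/dev/null; python3 st.py;python3 -m handwheel '[[0,[0,0,-0.01],[0,0,0]],[0,[0,0,-0.01],[0,0,0]],[0,[0,0,0],[0,0,0]]]'>/dev/null; python3 st.py
```

```text
8.7 [0.5812 0.0703 0.2864] [ 0.09  1.29 -2.17] [-0.065  0.064 -0.029] 76.16 3.54 nose0 [0.6177 0.2179 0.0635]
8.95 [0.581  0.0698 0.2841] [-0.45  0.41 -1.95] [-0.003 -0.014  0.022] 76.12 3.52 nose0 [0.6175 0.2175 0.0613]
```

```bash
python3 -m handwheel '[[0,[0,0,-0.01],[0,0,0]],[0,[0,0,0],[0,0,0]],[0,[0,0,0],[0,0,0]]]'>/dev/null; python3 st.py;python3 -m handwheel '[[0,[0,0,-0.01],[0,0,0]],[0,[0,0,0],[0,0,0]],[0,[0,0,0],[0,0,0]]]'>/dev/null; python3 st.py
```

```text
9.2 [0.581  0.0695 0.2831] [-0.99  0.1  -0.79] [-0.039  0.035  0.015] 76.1 3.51 nose0 [0.6175 0.2172 0.0603]
9.45 [0.581  0.0695 0.2822] [ 0.41 -0.74 -1.2 ] [-0.01  -0.014  0.052] 76.09 3.5 nose0 [0.6176 0.2172 0.0594]
```

```bash
python3 -m handwheel '[[0,[0,0,-0.008],[0,0,0]],[0,[0,0,0],[0,0,0]],[0,[0,0,0],[0,0,0]]]'>/dev/null; python3 st.py; python3 -m handwheel '[[0,[0,0,0],[0,0,0]]]'>/dev/null; python3 st.py;  python3 -m handwheel '[[0,[0,0,0],[0,0,0]]]'>/dev/null; python3 st.py
```

```text
9.7 [0.581  0.0695 0.2815] [ 0.1  -2.04  0.85] [0.049 0.017 0.008] 76.09 3.5 nose0 [0.6176 0.2172 0.0586]
9.7833 [0.581  0.0695 0.2814] [ 0.17 -1.4   0.21] [ 0.009 -0.021 -0.036] 76.1 3.5 nose0 [0.6176 0.2172 0.0586]
9.8667 [0.581  0.0695 0.2815] [ 0.25 -0.71  0.6 ] [-0.036  0.006  0.016] 76.1 3.5 nose0 [0.6177 0.2172 0.0586]
```

```bash
python3 -m handwheel '[[0,[0.0072,0.0291,0],[0,0,0]],[0,[0.0072,0.0291,0],[0,0,0]],[0,[0.0072,0.0291,0],[0,0,0]],[0,[0.0072,0.0291,0],[0,0,0]],[0,[0.0072,0.0291,0],[0,0,0]]]'>/dev/null; python3 st.py; python3 -m handwheel '[[0,[0.0072,0.0291,0],[0,0,0]],[0,[0.0072,0.0291,0],[0,0,0]],[0,[0.0072,0.0291,0],[0,0,0]],[0,[0.0072,0.0291,0],[0,0,0]],[0,[0.0072,0.0291,0],[0,0,0]],[0,[0,0,0],[0,0,0]]]'>/dev/null; python3 st.py; python3 - <<'E'
from h import *
s=cams.get_image("side"); crop(s,180,170,310,260,6,"pics/s6.png");cv2.imwrite("pics/side6.png",s[:,:,::-1])
E
```

```text
10.2833 [0.5847 0.0845 0.2814] [-1.02 -1.22 -0.07] [-0.143  0.013  0.025] 76.11 3.51 nose0 [0.6212 0.2322 0.0586]
10.7833 [0.5883 0.0992 0.2814] [-0.21  1.1   0.34] [ 0.271 -0.112 -0.049] 76.12 3.49 nose0 [0.6249 0.247  0.0586]
```

View pics/s6.png

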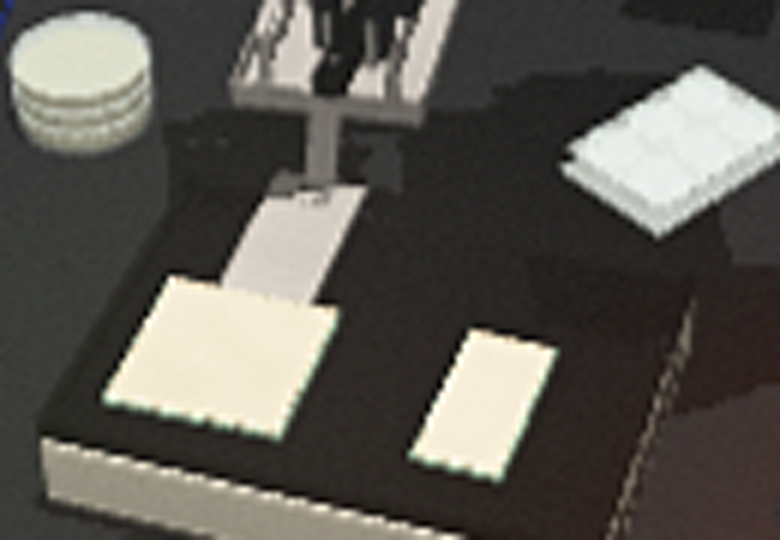

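```bash
R='x'; python3 -m handwheel '[[0,[0.0072,0.0291,0],[0,0,0]],[0,[0.0072,0.0291,0],[0,0,0]],[0,[0.0072,0.0291,0],[0,0,0]],[0,[0.0072,0.0291,0],[0,0,0]],[0,[0.0072,0.0291,0],[0,0,0]]]'>/dev/null; python3 st.py; python3 -m handwheel '[[0,[0.0072,0.0291,0],[0,0,0]],[0,[0.0072,0.0291,0],[0,0,0]],[0,[0.0072,0.0291,0],[0,0,0]],[0,[0.0072,0.0291,0],[0,0,0]],[0,[0.0072,0.0291,0],[0,0,0]],[0,[0,0,0],[0,0,0]]]'>/dev/null; python3 st.py; python3 - <<'E'
from h import *
s=cams.get_image("side"); crop(s,180,170,310,260,6,"pics/s7.png");cv2.imwrite("pics/side7.png",s[:,:,::-1])
s=cams.get_image("wrist");cv2.imwrite("pics/wrist7.png",s[:,:,::-1])
E
```

```text
11.25 [0.5919 0.1135 0.2814] [-1.25 -1.06  1.  ] [-0.174 -0.011  0.054] 76.1 3.51 nose0 [0.6284 0.2612 0.0586]
11.75 [0.5955 0.1283 0.2814] [-0.14  0.94  0.03] [ 0.272 -0.073 -0.024] 76.12 3.49 nose0 [0.6321 0.2761 0.0586]
```

View pics/s7.png

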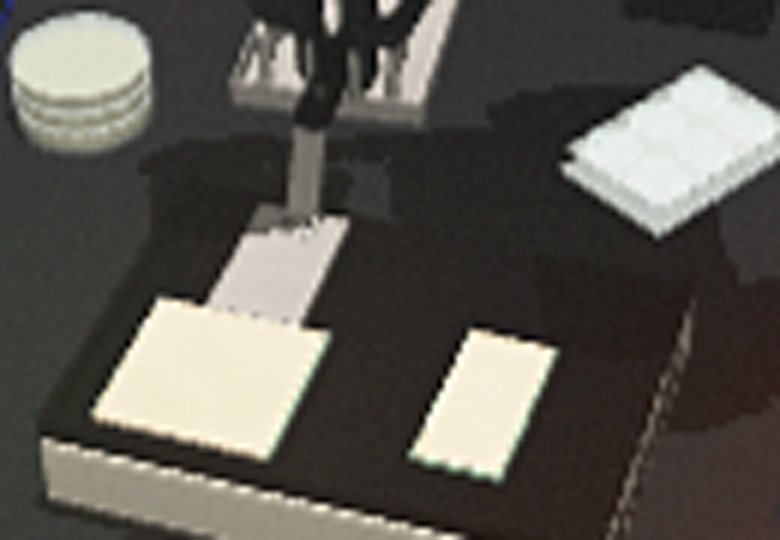

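View pics/wrist7.png

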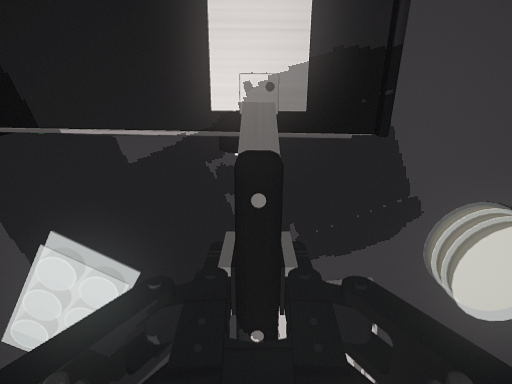

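```bash
python3 - <<'E'
from h import *
cs=cams.get_calibration("side")
W=np.array([onplane(cs,u,v,.066)[:2] for u,v in((206.2,219.5),(235,225.3),(225,246.7),(195.3,239.5))]);print(W.round(4),W.mean(0))
h=np.radians(76);E=np.array([[np.cos(h),np.sin(h)],[-np.sin(h),np.cos(h)]])
print(((W-[.558,.281])@E.T).round(4)); print((E@(np.array([.6321,.2761])-[.558,.281])))
E
```

```text
[[0.6797 0.2579]
 [0.5834 0.2813]
 [0.606  0.3772]
 [0.7011 0.3508]] [0.64255126 0.31680538]
[[ 0.0071 -0.1237]
 [ 0.0064 -0.0245]
 [ 0.105  -0.0233]
 [ 0.1023 -0.122 ]]
[ 0.01317196 -0.07308433]
```

```bash
python3 -m handwheel '[[0,[0.0072,0.0291,0],[0,0,0]],[0,[0.0072,0.0291,0],[0,0,0]],[0,[0.0072,0.0291,0],[0,0,0]],[0,[0.0072,0.0291,0],[0,0,0]]]'>/dev/null; python3 st.py; python3 -m handwheel '[[0,[0.0072,0.0291,0],[0,0,0]],[0,[0.0072,0.0291,0],[0,0,0]],[0,[0.0072,0.0291,0],[0,0,0]]]'>/dev/null; python3 st.py;python3 -m handwheel '[[0,[0.0072,0.0291,0],[0,0,0]],[0,[0.0072,0.0291,0],[0,0,0]],[0,[0.0072,0.0291,0],[0,0,0]],[0,[0,0,0],[0,0,0]]]'>/dev/null; python3 st.py; python3 - <<'E'
from h import *
s=cams.get_image("side"); crop(s,180,170,310,260,6,"pics/s8.png");cv2.imwrite("pics/side8.png",s[:,:,::-1])
E
```

```text
12.1833 [0.5983 0.1396 0.2814] [-0.68 -1.98  0.81] [-0.131  0.     0.009] 76.1 3.51 nose0 [0.6349 0.2873 0.0586]
12.4333 [0.6005 0.1484 0.2814] [-0.47 -2.07  1.02] [-0.203  0.046 -0.044] 76.1 3.51 nose0 [0.6371 0.2961 0.0586]
12.7667 [0.6027 0.1574 0.2814] [-0.06  1.51 -0.31] [ 0.329 -0.064 -0.028] 76.11 3.48 nose0 [0.6393 0.3052 0.0586]
```

View pics/s8.png

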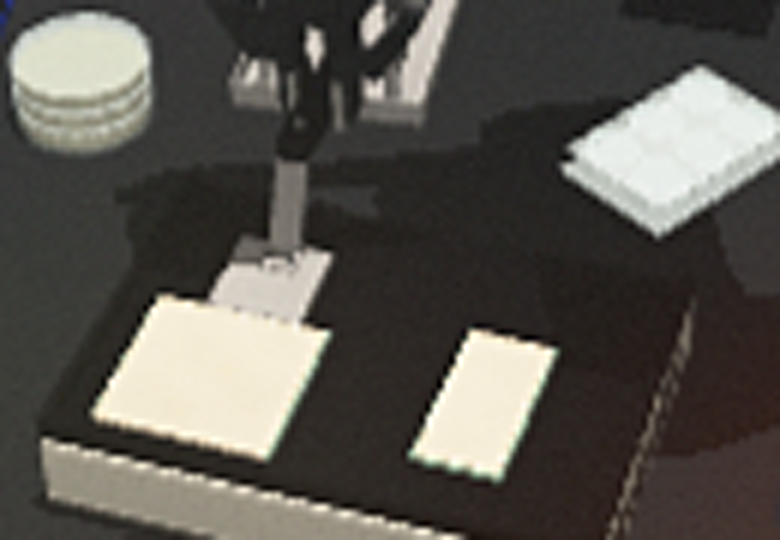

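```bash
python3 -m handwheel '[[0,[0.0072,0.0291,0],[0,0,0]],[0,[0.0072,0.0291,0],[0,0,0]],[0,[0.0072,0.0291,0],[0,0,0]],[0,[0.0072,0.0291,0],[0,0,0]],[0,[0.0072,0.0291,0],[0,0,0]]]'>/dev/null; python3 st.py; python3 -m handwheel '[[0,[0.0072,0.0291,0],[0,0,0]],[0,[0.0072,0.0291,0],[0,0,0]],[0,[0.0072,0.0291,0],[0,0,0]],[0,[0.0072,0.0291,0],[0,0,0]],[0,[0,0,0],[0,0,0]]]'>/dev/null; python3 st.py; python3 - <<'E'
from h import *
s=cams.get_image("side"); crop(s,180,170,310,260,6,"pics/s9.png");cv2.imwrite("pics/side9.png",s[:,:,::-1])
s=cams.get_image("wrist");cv2.imwrite("pics/wrist9.png",s[:,:,::-1])
E
```

```text
13.2333 [0.6062 0.1717 0.2814] [-0.89 -2.19  1.29] [-0.279  0.09  -0.038] 76.1 3.51 nose0 [0.6428 0.3193 0.0585]
13.65 [0.6092 0.1836 0.2814] [-0.05  0.72 -1.08] [ 0.316 -0.115 -0.011] 76.12 3.48 nose0 [0.6458 0.3314 0.0586]
```

View pics/s9.png

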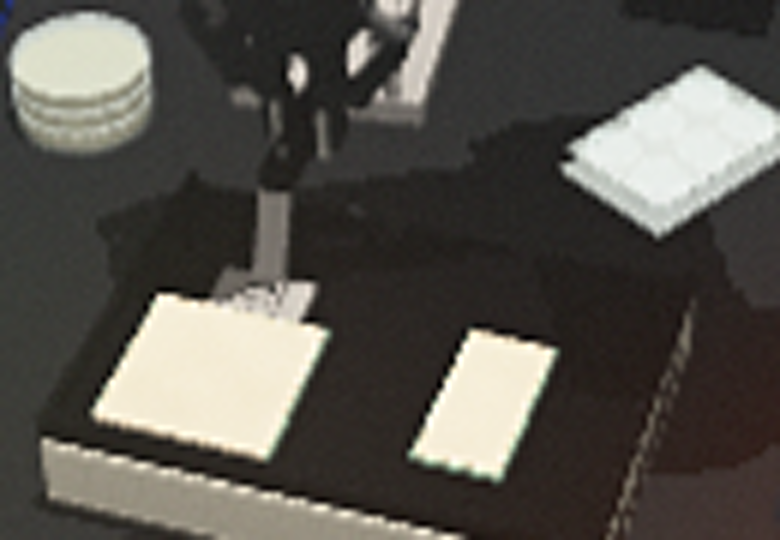

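View pics/wrist9.png

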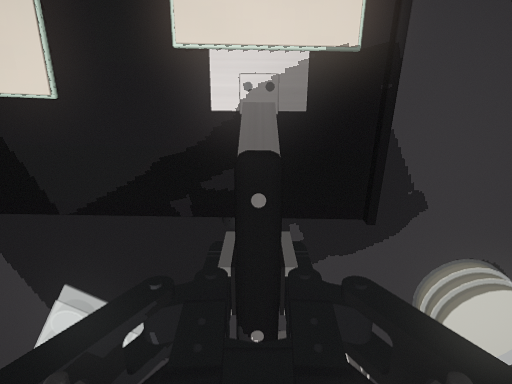

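```bash
python3 -m handwheel '[[0,[0.0072,0.0291,0],[0,0,0]],[0,[0.0072,0.0291,0],[0,0,0]],[0,[0.0072,0.0291,0],[0,0,0]],[0,[0.0072,0.0291,0],[0,0,0]],[0,[0.0048,0.0195,0],[0,0,0]],[0,[0,0,0],[0,0,0]]]'>/dev/null; python3 st.py; python3 - <<'E'
from h import *
s=cams.get_image("wrist");cv2.imwrite("pics/wrist10.png",s[:,:,::-1])
E
```

```text
14.25 [0.6125 0.1971 0.2814] [-0.01  0.42 -0.17] [ 0.252 -0.08   0.029] 76.11 3.49 nose0 [0.6491 0.3449 0.0586]
```

View pics/wrist10.png

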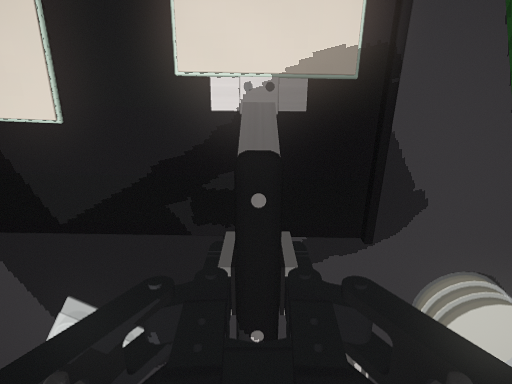

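```bash
python3 - <<'E'
from h import *
s=status.state(); p0=s['position']
for nb,z,pt in((.000,.063,2.0),(0.0015,.068,0.5),(.002,.090,0.3)):
    n=np.array([.6491-nb*.24,.3449-nb*.97,z]);T=tcp_for([.05,0,0],n,76.1,pt);print((T-p0).round(4));p0=T
E
```

```text
[-0.0013 -0.0055  0.0004]
[-0.0017 -0.007   0.0008]
[-0.0003 -0.0012  0.0214]
```

```bash
python3 -m handwheel '[[0,[-0.0065,-0.0275,0.002],[0.106,-0.0262,0]],[0,[-0.0065,-0.0275,0.002],[0.106,-0.0262,0]],[0,[-0.0085,-0.035,0.004],[0.106,-0.0262,0]],[0,[-0.0085,-0.035,0.004],[0.106,-0.0262,0]],[0,[0,0,0.02],[0,0,0]],[0,[0,0,0.03],[0,0,0]],[0,[0,0,0.04],[0,0,0]],[0,[0,0,0.04],[0,0,0]],[0,[0,0,0.04],[0,0,0]],[0,[0,0,0.03],[0,0,0]],[0,[0,0,0.01],[0,0,0]],[0,[0,0,0],[0,0,0]],[0,[0,0,0],[0,0,0]]]'>/dev/null; python3 st.py; python3 - <<'E'
from h import *
s=cams.get_image("wrist");cv2.imwrite("pics/wrist11.png",s[:,:,::-1])
s=cams.get_image("side"); crop(s,180,170,310,260,6,"pics/s11.png");cv2.imwrite("pics/side11.png",s[:,:,::-1])
E
```

```text
15.3833 [0.6094 0.1842 0.3035] [ 0.72  0.66 -1.93] [-0.17   0.099  0.013] 76.11 0.5 nose0 [0.6487 0.343  0.089 ]
```

View pics/wrist11.png

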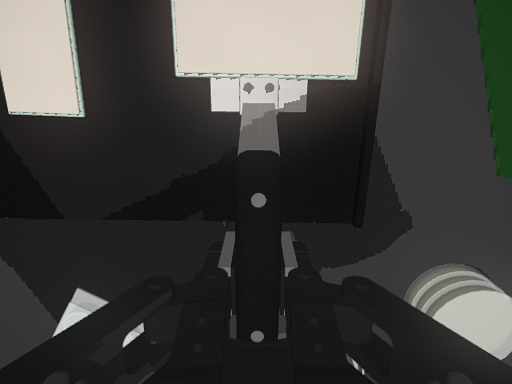

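View pics/s11.png

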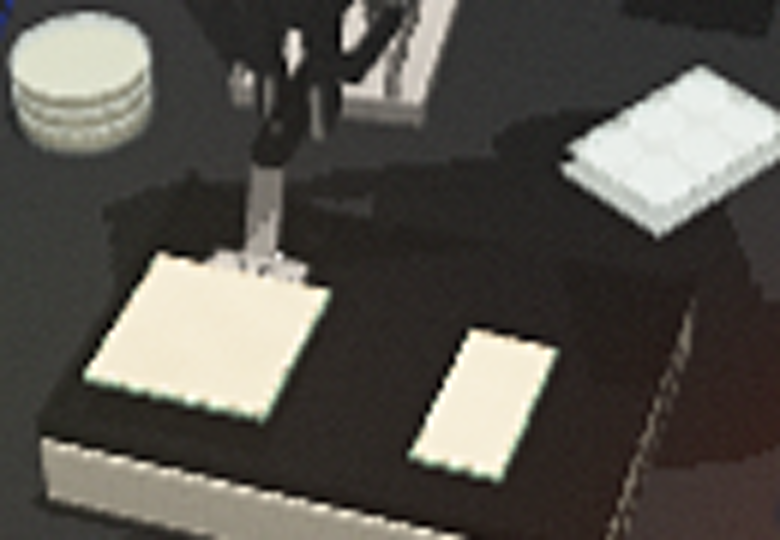

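```bash
python3 - <<'E'
from h import *
c=cams.get_calibration("wrist"); o,R,hd,p=sp_pose()
print(o,hd,p)
for u,v in((175.5,76),(357.5,78),(172,0),(364,0),(210.5,111.5),(307.5,111.5)):
    z=.0900+.0035 if v<100 else .0905+.0018
    w=onplane(c,u,v,z);print((u,v),w.round(4),(R.T@(w-o)).round(4))
E
```

```text
[0.63656782 0.29440788 0.08923147] 76.10133071995034 0.5096187546484078
(175.5, 76) [0.5864 0.2762 0.0935] [-0.0298  0.0443  0.004 ]
(357.5, 78) [0.6822 0.2514 0.0935] [-0.0308 -0.0546  0.004 ]
(172, 0) [0.5962 0.311  0.0935] [0.0063 0.0432 0.0043]
(364, 0) [0.6908 0.2876 0.0935] [ 0.0063 -0.0542  0.0043]
(210.5, 111.5) [0.5993 0.2537 0.0923] [-0.0485  0.0263  0.0026]
(307.5, 111.5) [0.6525 0.2405 0.0923] [-0.0485 -0.0285  0.0026]
```

```bash
python3 - <<'E'
from h import *
t=cv2.imread("pics/top0.png")[:,:,::-1]; s=cv2.imread("pics/side0.png")[:,:,::-1]
crop(t,262,144,334,202,11,"pics/rt.png"); crop(s,214,146,264,196,12,"pics/rs.png")
E
```

```text
(no output)
```

View pics/rt.png

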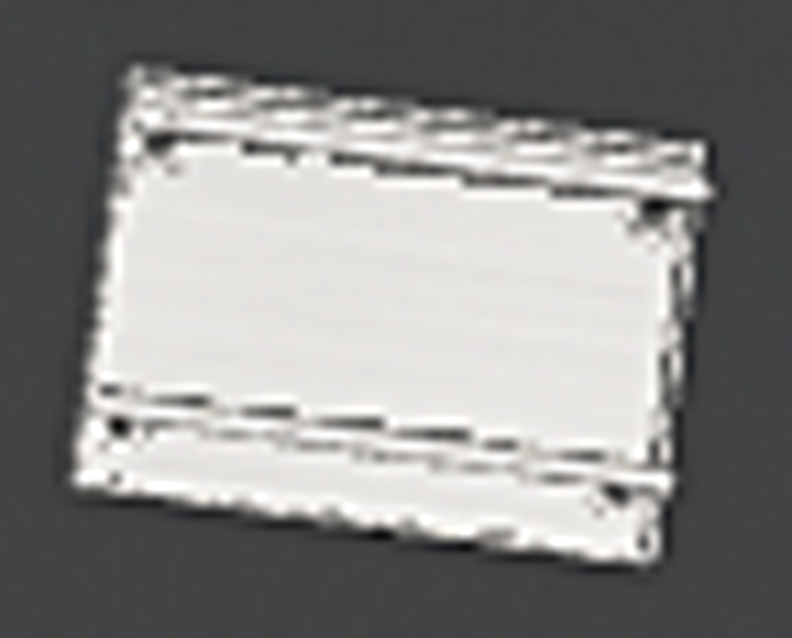

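View pics/rs.png

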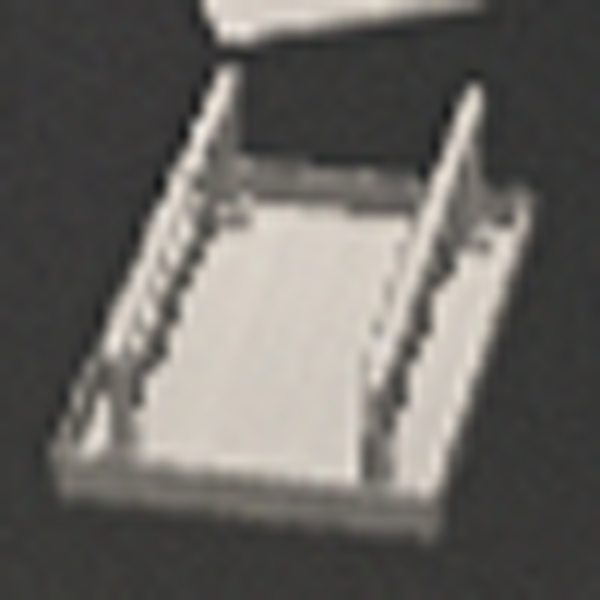

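```bash
python3 - <<'E'
from h import *
ct=cams.get_calibration("top"); cs=cams.get_calibration("side")
T=lambda a:(a[0]/11+262-.45,a[1]/11+144-.45); S=lambda a:(a[0]/12+214-.45,a[1]/12+146-.45)
print("tri A far",tri([(ct,T((708,188))),(cs,S((230,72)))]),"B far",tri([(ct,T((670,483))),(cs,S((477,92)))]))
print("B near",tri([(ct,T((102,398))),(cs,S((372,385)))]),"A near",tri([(ct,T((135,117))),(cs,S((112,362)))]))
W=np.array([onplane(ct,*T(a),.018)[:2] for a in((128,68),(704,140),(655,562),(75,487))]);print("tray",W.round(4),W.mean(0))
for i in range(4):
    d=W[(i+1)%4]-W[i];print(np.linalg.norm(d).round(4),np.degrees(np.arctan2(d[1],d[0])).round(1))
W=np.array([onplane(ct,*T(a),.058)[:2] for a in((135,117),(708,188),(670,483),(102,398))]);print("rods",W.round(4),W.mean(0))
for i in range(4):
    d=W[(i+1)%4]-W[i];print(np.linalg.norm(d).round(4),np.degrees(np.arctan2(d[1],d[0])).round(1))
W=np.array([onplane(cs,*S(a),.060)[:2] for a in((112,362),(230,72),(477,92),(372,385))]);print("side rods",W.round(4),W.mean(0))
for i in range(4):
    d=W[(i+1)%4]-W[i];print(np.linalg.norm(d).round(4),np.degrees(np.arctan2(d[1],d[0])).round(1))
E
```

```text
tri A far (array([ 0.63006536, -0.16537405,  0.05521102]), [np.float64(0.0003027974376843819), np.float64(0.0003027974376844611)]) B far (array([ 0.54523774, -0.15224944,  0.05813671]), [np.float64(7.488495292689085e-05), np.float64(7.488495292715683e-05)])
B near (array([0.57068102, 0.0088584 , 0.05469143]), [np.float64(0.0003708667181726544), np.float64(0.0003708667181724144)]) A near (array([ 0.65266874, -0.00149565,  0.0532282 ]), [np.float64(0.00010598137655782576), np.float64(0.00010598137655755106)])
tray [[ 0.6735 -0.0009]
 [ 0.6507 -0.1703]
 [ 0.5261 -0.1532]
 [ 0.5493  0.0159]] [ 0.59989626 -0.07713783]
0.1709 -97.7
0.1258 172.2
0.1707 82.2
0.1253 -7.7
rods [[ 0.6517 -0.0013]
 [ 0.6299 -0.1649]
 [ 0.5452 -0.1523]
 [ 0.5707  0.009 ]] [ 0.59936665 -0.07739394]
0.1651 -97.6
0.0857 171.5
0.1632 81.0
0.0817 -7.2
side rods [[ 0.6515  0.0076]
 [ 0.629  -0.158 ]
 [ 0.5452 -0.1494]
 [ 0.5698  0.016 ]] [ 0.59885265 -0.0709641 ]
0.1671 -97.7
0.0842 174.2
0.1673 81.5
0.0822 -5.9
```

```bash
python3 - <<'E'
from h import *
T=tcp_for([.0195,-.005,0],[.5995,-.0765,.105],82.8,.2); print(T,T-status.state()['position'],sp_pose()[2:])
E
```

```text
[ 0.57771277 -0.20907001  0.31856994] [-0.03162107 -0.39319063  0.0152196 ] (np.float64(76.10133071995034), np.float64(0.5096187546484078))
```

```bash
python3 -m handwheel '[[0,[-0.004,-0.05,0.02],[0,0,0.054]],[0,[-0.008,-0.1,0.03],[0,0,0.054]],[0,[-0.012,-0.15,0.03],[0,0,0.054]],[0,[-0.016,-0.2,0.03],[0,0,0.054]],[0,[-0.02,-0.25,0.03],[0,0,0.054]],[0,[-0.0225,-0.28,0.012],[0,0,0.054]],[0,[-0.025,-0.31,0],[0,0,0.054]],[0,[-0.025,-0.31,0],[0,0,0.054]],[0,[-0.025,-0.31,0],[0,0,0.054]],[0,[-0.025,-0.31,0],[0,0,0.054]],[0,[-0.025,-0.31,0],[0,0,0.054]],[0,[-0.025,-0.31,0],[0,0,0.054]],[0,[-0.0225,-0.28,0],[0,0,0.054]],[0,[-0.02,-0.25,0],[0,0,0.054]],[0,[-0.016,-0.2,0],[0,0,0.054]],[0,[-0.012,-0.15,0],[0,0,0.054]],[0,[-0.008,-0.1,0],[0,0,0.054]],[0,[-0.004,-0.05,0],[0,0,0.054]],[0,[0,0,0],[0,0,0]],[0,[0,0,0],[0,0,0]]]'>/dev/null; python3 -m handwheel '[[0,[0,0,0],[0,0,0]],[0,[0,0,0],[0,0,0]]]'>/dev/null; python3 st.py; python3 - <<'E'
from h import *
s=cams.get_image("wrist");cv2.imwrite("pics/wrist12.png",s[:,:,::-1])
s=cams.get_image("side"); crop(s,204,136,284,206,9,"pics/s12.png");cv2.imwrite("pics/side12.png",s[:,:,::-1])
E
python3 st.py
```

```text
17.3167 [ 0.578  -0.207   0.3188] [-0.14  0.62 -2.57] [-0.205  0.02  -0.023] 82.84 0.49 nose0 [ 0.5984 -0.0446  0.1043]
17.4167 [ 0.578  -0.2072  0.3188] [-0.05 -0.42 -1.92] [-0.279  0.048  0.04 ] 82.83 0.5 nose0 [ 0.5985 -0.0449  0.1043]
```

View pics/wrist12.png

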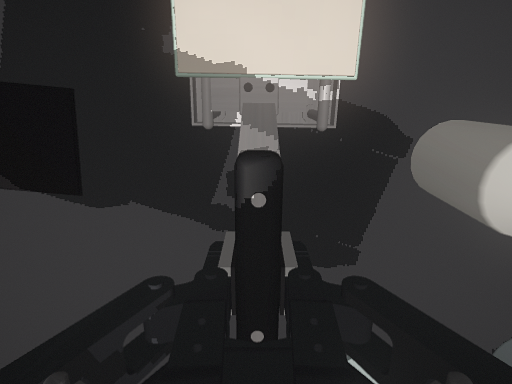

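View pics/s12.png

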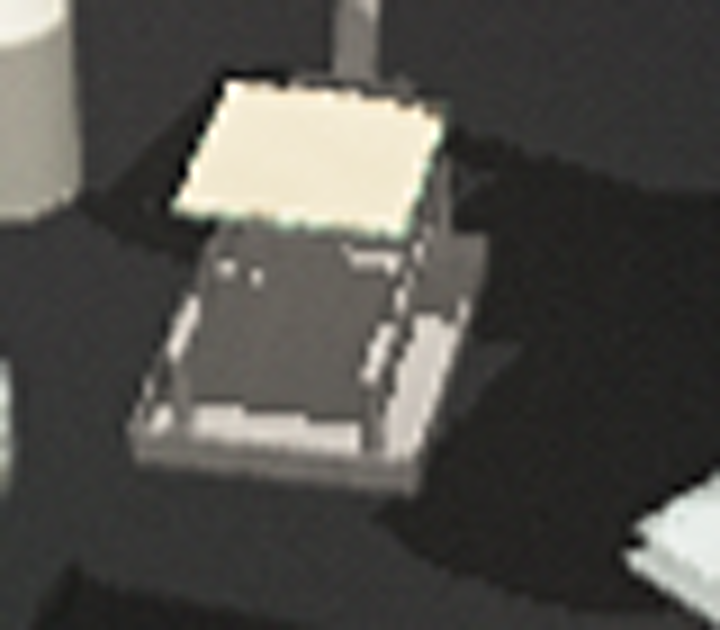

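```bash
python3 - <<'E'
from h import *
c=cams.get_calibration("wrist"); o,R,hd,p=sp_pose()
im=cv2.imread("pics/wrist12.png")[:,:,::-1]; crop(im,160,50,370,150,3.8,"pics/w12c.png")
hr=np.radians(82.2); x=np.array([np.cos(hr),np.sin(hr),0]); y=np.array([-np.sin(hr),np.cos(hr),0]); C=np.array([.5995,-.0770,0])
for nm,q in(("B/left rod end",C-.08*x+.042*y+[0,0,.056]),("right rod end",C-.08*x-.042*y+[0,0,.056]),("left rod -60",C-.06*x+.042*y+[0,0,.06]),("right rod -60",C-.06*x-.042*y+[0,0,.06]),("rimL",C-.085*x+.062*y+[0,0,.018]),("rimR",C-.085*x-.062*y+[0,0,.018])): print(nm,proj(c,q).round(1))
E
```

```text
B/left rod end [205.7 125.9]
right rod end [319.5 127.1]
left rod -60 [203.7  97.6]
right rod -60 [322.6  98.9]
rimL [189.7 127.3]
rimR [333.7 128.9]
```

View pics/w12c.png

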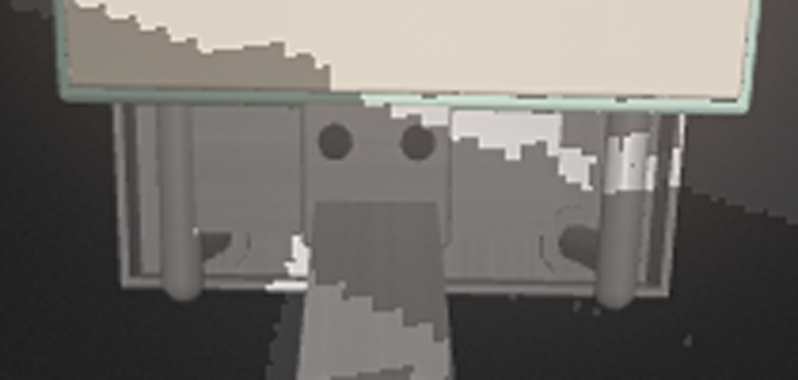

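```bash
python3 - <<'E'
from h import *
c=cams.get_calibration("wrist"); o,R,hd,p=sp_pose(); print(o,hd,p)
a=onplane(c,176.0,76.0,.1090);b=onplane(c,357.5,78.7,.1090)
e=a-b; print(np.linalg.norm(e),"plate heading",np.degrees(np.arctan2(e[1],e[0]))-90)
L=onplane(c,208.2,129,.056);Rr=onplane(c,322.1,130.8,.056);f=L-Rr; print(L,Rr,np.linalg.norm(f),np.degrees(np.arctan2(f[1],f[0]))-90)
hr=np.radians(82.2); x=np.array([np.cos(hr),np.sin(hr),0]); y=np.array([-np.sin(hr),np.cos(hr),0])
C=(L+Rr)/2+.08*x; print("rackC",C)
hp=np.arctan2(e[1],e[0])-np.pi/2; pc=(a+b)/2+.05*np.array([np.cos(hp),np.sin(hp),0]); print("plate",pc)
d=C-pc; print("need in world",d,"in rack x,y",d@x,d@y)
E
```

```text
[ 0.59221863 -0.09447304  0.10469573] 82.82649175452593 0.495831542214286
0.09864998896983307 plate heading 82.02695662742659
[ 0.54845408 -0.15303489  0.056     ] [ 0.63201854 -0.1648909   0.056     ] 0.08440132953337724 81.92485069454526
rackC [ 0.60109356 -0.07970307  0.056     ]
plate [ 0.60069765 -0.07583628  0.109     ]
need in world [ 0.00039591 -0.00386679 -0.053     ] in rack x,y -0.003777285180241602 -0.0009170268385880276
```

```bash
python3 -m handwheel '[[0,[0,-0.015,-0.02],[0,0,0]],[0,[0,-0.015,-0.04],[0,0,0]],[0,[0,0,-0.06],[0,0,0]],[0,[0,0,-0.08],[0,0,0]],[0,[0,0,-0.08],[0,0,0]],[0,[0,0,-0.06],[0,0,0]],[0,[0,0,-0.03],[0,0,0]],[0,[0,0,-0.02],[0,0,0]],[0,[0,0,0],[0,0,0]],[0,[0,0,0],[0,0,0]]]'>/dev/null; python3 st.py; python3 - <<'E'
from h import *
s=cams.get_image("wrist");cv2.imwrite("pics/wrist13.png",s[:,:,::-1]);crop(s,160,40,370,150,3.8,"pics/w13c.png")
s=cams.get_image("side"); crop(s,204,136,284,206,9,"pics/s13.png")
E
```

```text
18.25 [ 0.578  -0.2109  0.2799] [ 0.72  0.41 -1.87] [-0.292  0.081  0.019] 82.78 0.5 nose0 [ 0.5986 -0.0486  0.0653]
```

View pics/w13c.png

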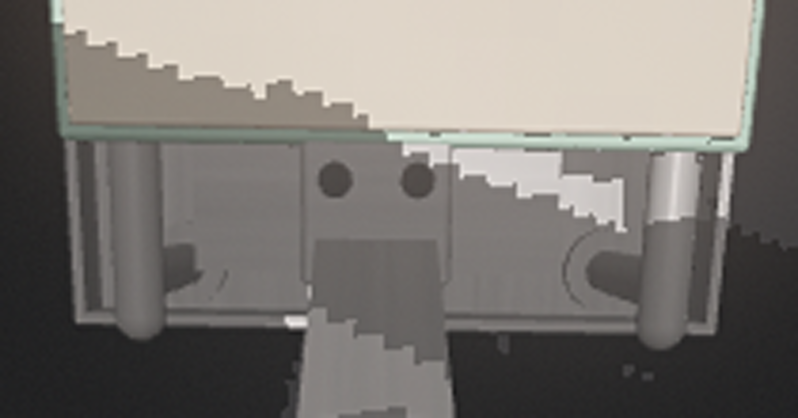

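View pics/s13.png

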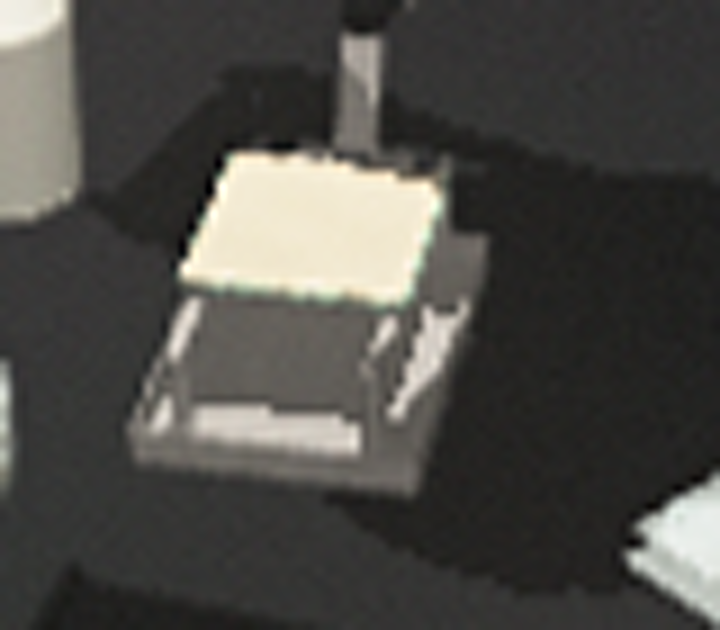

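```bash
cat > m.py <<'E'
from h import *
import sys
def m(a,b,L,R_,zp,hr=82.2):
    c=cams.get_calibration("wrist")
    a=onplane(c,*a,zp);b=onplane(c,*b,zp)
    e=a-b; print(np.linalg.norm(e),"plate heading",np.degrees(np.arctan2(e[1],e[0]))-90)
    L=onplane(c,*L,.056);Rr=onplane(c,*R_,.056);f=L-Rr; print(np.linalg.norm(f),"rack h",np.degrees(np.arctan2(f[1],f[0]))-90)
    hr=np.radians(hr); x=np.array([np.cos(hr),np.sin(hr),0]); y=np.array([-np.sin(hr),np.cos(hr),0])
    C=(L+Rr)/2+.08*x
    hp=np.arctan2(e[1],e[0])-np.pi/2; pc=(a+b)/2+.05*np.array([np.cos(hp),np.sin(hp),0]); print("rack",C,"plate",pc)
    d=C-pc; print("need in world",d,"in rack x,y",d@x,d@y)
E
python3 - <<'E'
from m import *
m((176.3,75.5),(357.4,79),(197.1,128.7),(333.7,130.8),.070)
E
```

```text
0.09860340523620577 plate heading 81.74258535311489
0.08425765832906475 rack h 81.89809356475422
rack [ 0.60096604 -0.07922537  0.056     ] plate [ 0.60124138 -0.07961571  0.07      ]
need in world [-0.00027533  0.00039035 -0.014     ] in rack x,y 0.00034936946070776093 0.00032576290238214183
```

```bash
python3 -m handwheel '[[0,[0,0,-0.015],[0,0,0]],[0,[0,0,-0.015],[0,0,0]],[0,[0,0,-0.015],[0,0,0]],[0,[0,0,-0.012],[0,0,0]],[0,[0,0,-0.01],[0,0,0]],[0,[0,0,-0.01],[0,0,0]],[0,[0,0,-0.015],[0,0,0]],[0,[0,0,-0.02],[0,0,0]],[0,[0,0,-0.02],[0,0,0]],[0,[0,0,-0.02],[0,0,0]],[0,[0,0,0],[0,0,0]],[0,[0,0,0],[0,0,0]]]'>/dev/null; python3 st.py; python3 - <<'E'
from h import *
s=cams.get_image("wrist");cv2.imwrite("pics/wrist14.png",s[:,:,::-1]);crop(s,160,30,370,150,3.8,"pics/w14c.png")
s=cams.get_image("side"); crop(s,204,136,284,206,9,"pics/s14.png")
E
```

```text
19.35 [ 0.5779 -0.2109  0.2644] [ 0.39 -0.39 -0.93] [-0.042  0.057  0.056] 82.78 0.5 nose0 [ 0.5984 -0.0485  0.0499]
```

View pics/w14c.png

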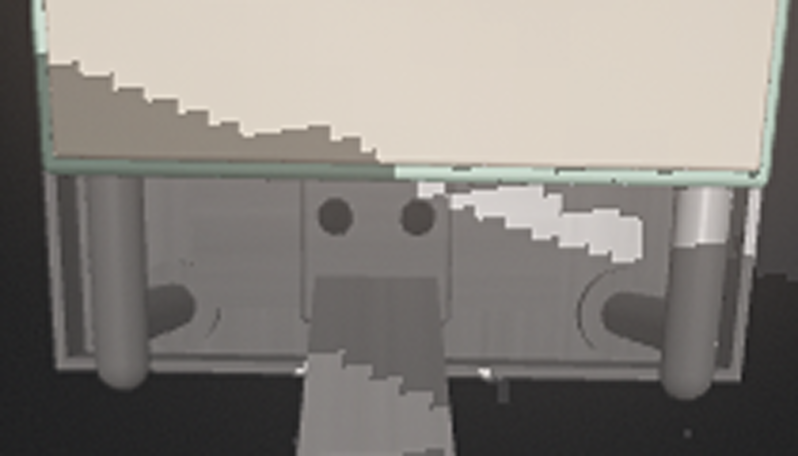

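View pics/s14.png

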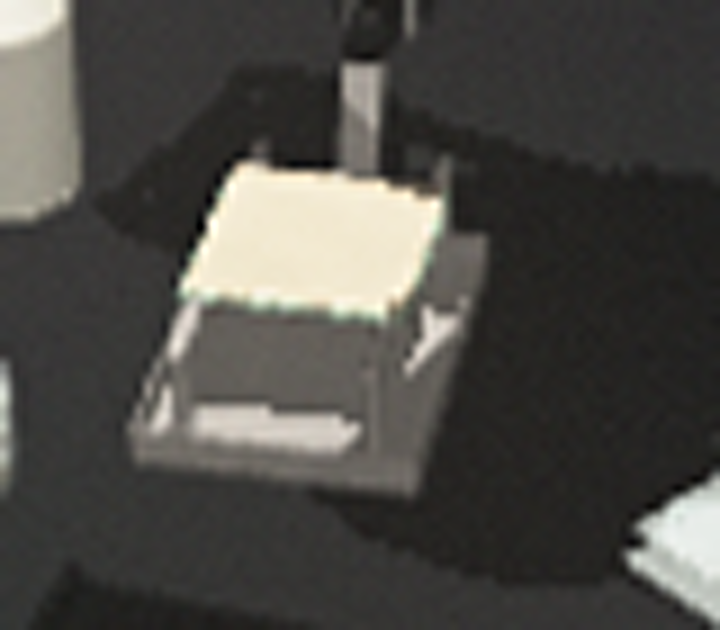

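```bash
python3 - <<'E'
from m import *
m((171.8,75.0),(362.1,78.2),(191.8,131.8),(340.8,134.2),.0625)
E
```

```text
0.09890275435366107 plate heading 81.87602959285488
0.08476713479275537 rack h 81.85530108716944
rack [ 0.60085852 -0.07933585  0.056     ] plate [ 0.60072373 -0.0795916   0.0625    ]
need in world [ 0.0001348   0.00025576 -0.0065    ] in rack x,y 0.0002716832943696254 -9.883955631160707e-05
```

```bash
python3 -m handwheel '[[0,[-0.007,-0.05,0],[0,0,0]],[0,[-0.0136,-0.099,0],[0,0,0]],[0,[-0.0136,-0.099,0],[0,0,0]],[0,[-0.0136,-0.099,0],[0,0,0]],[0,[-0.0136,-0.099,0],[0,0,0]],[0,[-0.0136,-0.099,0],[0,0,0]],[0,[-0.0136,-0.099,0],[0,0,0]],[0,[0,0,0],[0,0,0]]]'>/dev/null; python3 st.py; python3 -m handwheel '[[0,[-0.0136,-0.099,0],[0,0,0]],[0,[-0.0136,-0.099,0],[0,0,0]],[0,[-0.02,-0.15,0],[0,0,0]],[0,[-0.027,-0.2,0],[0,0,0]],[0,[-0.027,-0.2,0],[0,0,0]],[0,[-0.027,-0.2,0],[0,0,0]],[0,[-0.02,-0.15,0],[0,0,0]],[0,[-0.0136,-0.099,0],[0,0,0]],[0,[-0.007,-0.05,0],[0,0,0]],[0,[0,0,0],[0,0,0]],[0,[0,0,0],[0,0,0]]]'>/dev/null; python3 st.py;  python3 - <<'E'
from h import *
s=cams.get_image("side"); cv2.imwrite("pics/side15.png",s[:,:,::-1]); crop(s,204,96,304,196,6,"pics/s15.png")
s=cams.get_image("top"); cv2.imwrite("pics/top15.png",s[:,:,::-1])
ct=cams.get_calibration("top");print(onplane(ct,416,152,0.0))
E
```

```text
20.1167 [ 0.5687 -0.2775  0.2646] [-0.29  0.26 -1.38] [-0.094  0.027  0.09 ] 82.7 0.53 nose0 [ 0.5897 -0.1153  0.05  ]
21.0333 [ 0.5522 -0.3996  0.2644] [ 0.15  0.72 -0.28] [-0.054 -0.019 -0.034] 82.78 0.48 nose0 [ 0.5727 -0.2372  0.05  ]
[ 0.66587517 -0.4699099   0.        ]
```

View pics/s15.png

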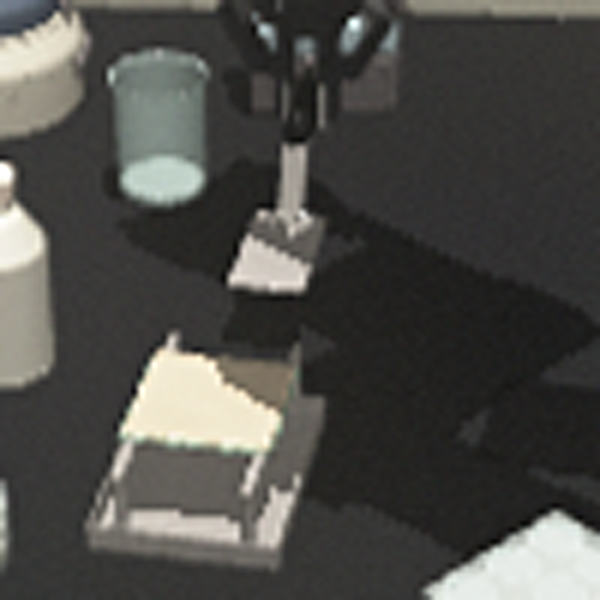

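View pics/top15.png

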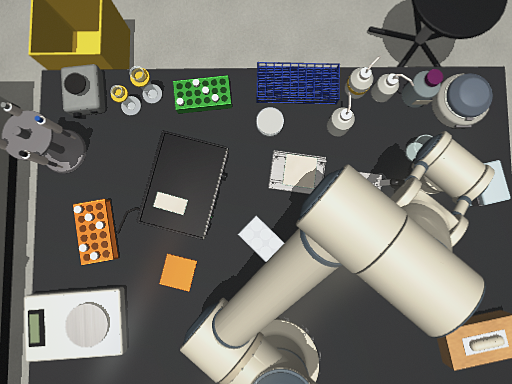

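```bash
python3 -m handwheel '[[0,[0,0,-0.05],[0.072,-0.009,0]],[0,[0,0,-0.1],[0,0,0]],[0,[0,0,-0.12],[0,0,0]],[0,[0,0,-0.1],[0,0,0]],[0,[0,0,-0.06],[0,0,0]],[0,[0,0,-0.04],[0,0,0]],[0,[0,0,-0.015],[0,0,0]],[0,[0,0,0],[0,0,0]],[0,[0,0,0],[0,0,0]]]'>/dev/null; python3 st.py;  python3 -m handwheel '[[0,[0,0,-0.01],[0,0,0]],[0,[0,0,-0.01],[0,0,0]],[0,[0,0,0],[0,0,0]]]'>/dev/null; python3 st.py
```

```text
21.8833 [ 0.5523 -0.4001  0.2164] [ 0.24 -1.07 -1.6 ] [-0.078  0.051 -0.017] 82.78 0.02 nose0 [ 0.5732 -0.236   0.0032]
22.1333 [ 0.5522 -0.4     0.2142] [-0.15 -0.31 -1.06] [-0.1   -0.028 -0.023] 82.78 0.01 nose0 [ 0.573  -0.2359  0.0011]
```

```bash
python3 -m handwheel '[[0,[0,0,-0.008],[0,0,0]],[0,[0,0,0],[0,0,0]],[0,[0,0,0],[0,0,0]]]'>/dev/null; python3 st.py;python3 -m handwheel '[[0,[0,0,-0.006],[0,0,0]],[0,[0,0,0],[0,0,0]],[0,[0,0,0],[0,0,0]]]'>/dev/null; python3 st.py
```

```text
22.3833 [ 0.5522 -0.4001  0.2135] [-0.1  -0.58  1.49] [-0.048  0.062 -0.004] 82.78 0.02 nose0 [ 5.731e-01 -2.360e-01  4.000e-04]
22.6333 [ 0.5522 -0.4003  0.2132] [-2.12 -2.16  6.16] [-0.046  0.298  0.034] 82.78 0.04 nose0 [ 5.731e-01 -2.363e-01 -1.000e-04]
```

```bash
python3 -m handwheel '[[0,[0,0,0.006],[0,0,0]],[0,[0,0,0],[0,0,0]],[100,[0,0,0],[0,0,0]],[100,[0,0,0],[0,0,0]],[100,[0,0,0],[0,0,0]],[100,[0,0,0],[0,0,0]],[100,[0,0,0],[0,0,0]],[100,[0,0,0],[0,0,0]],[100,[0,0,0.05],[0,0,0]],[100,[0,0,0.15],[0,0,0]],[100,[0,0,0.25],[0,0,0]],[100,[0,0,0.3],[0,0,0]],[100,[0,0,0.3],[0,0,0]],[100,[0,0,0.3],[0,0,0]],[100,[0,-0.2,0.2],[0,0,0]],[100,[0,-0.3,0.1],[0,0,0]],[100,[0,-0.3,0],[0,0,0]],[100,[0,-0.2,0],[0,0,0]],[100,[0,0,0],[0,0,0]],[100,[0,0,0],[0,0,0]]]'; python3 - <<'E'
from h import *
for n in ("side","top","wrist"):
    s=cams.get_image(n); cv2.imwrite(f"pics/{n}16.png",s[:,:,::-1])
s=cv2.imread("pics/side16.png")[:,:,::-1];crop(s,164,96,304,196,5.5,"pics/s16.png")
E
```

```text
clock: 24.3
position: [0.5517, -0.5009, 0.3782]
ee_rot: [[0.127, 0.992, 0.0], [0.992, -0.127, 0.0], [0.0, 0.0, -1.0]]
force: [-0.0, 0.2, -0.1]
gripper_width: 0.0855
```

View pics/s16.png

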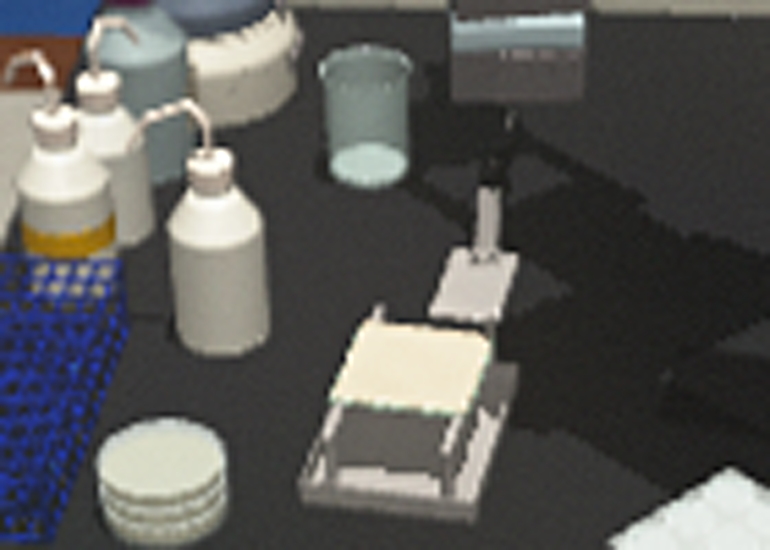

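View pics/top16.png

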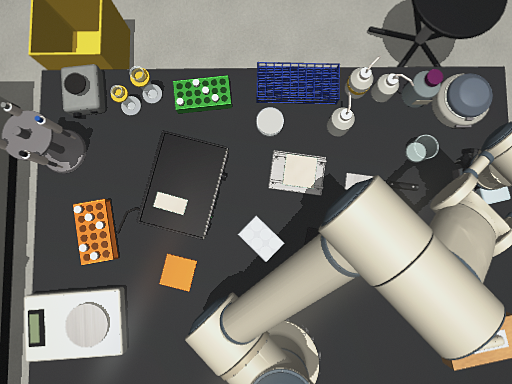

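View pics/wrist16.png

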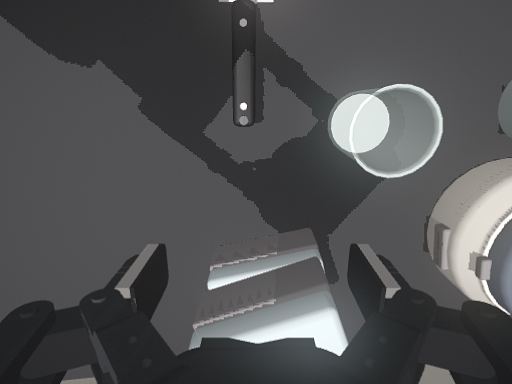

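```bash
python3 - <<'E'
from h import *
ct=cams.get_calibration("top")
t=cv2.imread("pics/top16.png"); crop(t[:,:,::-1],262,144,334,202,11,"pics/rt16.png")
hsv=cv2.cvtColor(t,cv2.COLOR_BGR2HSV)
b=t.astype(int)
m=((b[:,:,2]-b[:,:,0]>12)&(b[:,:,2]>180)).astype(np.uint8); m[:, :265]=0;m[:,335:]=0;m[:145]=0;m[200:]=0
cn,_=cv2.findContours(m,cv2.RETR_EXTERNAL,cv2.CHAIN_APPROX_NONE)
c=max(cn,key=cv2.contourArea);M=cv2.moments(c);r=cv2.boxPoints(cv2.minAreaRect(c))
W=np.array([onplane(ct,*p,.064)[:2] for p in r]);print(W.round(4),W.mean(0),cv2.contourArea(c))
for i in range(4):
    d=W[(i+1)%4]-W[i];print(np.linalg.norm(d).round(4),np.degrees(np.arctan2(d[1],d[0])).round(1))
E
```

```text
[[ 0.5573 -0.0274]
 [ 0.652  -0.0411]
 [ 0.6384 -0.1358]
 [ 0.544  -0.1214]] [ 0.59791924 -0.08143883] 855.5
0.0957 -8.3
0.0956 -98.1
0.0955 171.4
0.095 81.9
```

View pics/rt16.png

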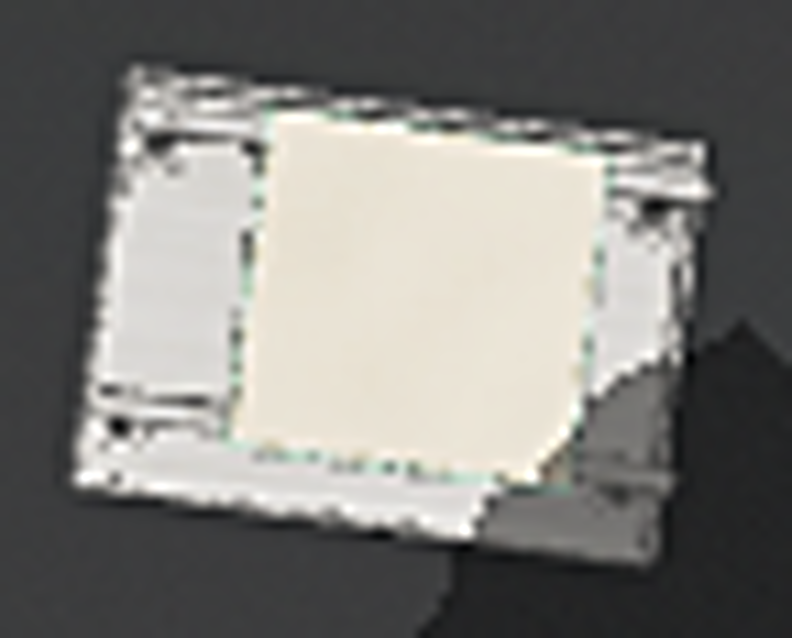

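```bash
python3 -m handwheel '[[100,[0.02,0.15,0.02],[0,0,0]],[100,[0.04,0.3,0.04],[0,0,0]],[100,[0.05,0.35,0.04],[0,0,0]],[100,[0.05,0.35,0.04],[0,0,0]],[100,[0.05,0.35,0.04],[0,0,0]],[100,[0.05,0.35,0.02],[0,0,0]],[100,[0.05,0.35,0.02],[0,0,0]],[100,[0.05,0.35,0],[0,0,0]],[100,[0.05,0.35,0],[0,0,0]],[100,[0.03,0.2,0],[0,0,0]],[100,[0,0.1,0],[0,0,0]],[100,[0,0,0],[0,0,0]],[100,[0,0,0],[0,0,0]],[100,[0,0,0],[0,0,0]],[100,[0,0,0],[0,0,0]]]'; python3 - <<'E'
from h import *
s=cams.get_image("wrist"); cv2.imwrite("pics/wrist17.png",s[:,:,::-1])
E
```

```text
clock: 25.7
position: [0.596, -0.181, 0.4003]
ee_rot: [[0.127, 0.992, 0.0], [0.992, -0.127, -0.0], [-0.0, 0.0, -1.0]]
force: [-0.2, -0.7, 0.1]
gripper_width: 0.0857
```

View pics/wrist17.png

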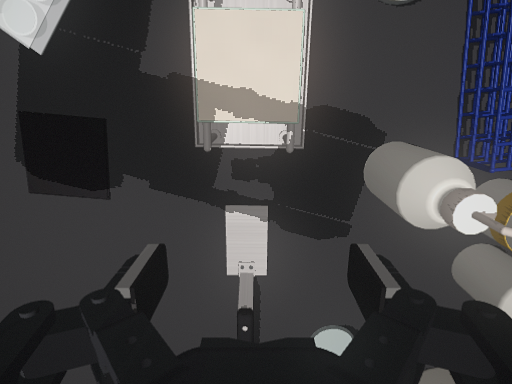

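Nearly all of the rack is in view; a little farther on puts its far end in the picture too.

```bash
python3 -m handwheel '[[100,[0.02,0.15,0],[0,0,0]],[100,[0.03,0.25,0],[0,0,0]],[100,[0.03,0.25,0],[0,0,0]],[100,[0.02,0.15,0],[0,0,0]],[100,[0,0,0],[0,0,0]],[100,[0,0,0],[0,0,0]],[100,[0,0,0],[0,0,0]],[100,[0,0,0],[0,0,0]]]' >/dev/null; python3 - <<'E'
from h import *
print(status.state()['clock'])
c=cams.get_calibration("wrist");s=cams.get_image("wrist"); cv2.imwrite("pics/wrist18.png",s[:,:,::-1]); np.save("c18.npy",c,allow_pickle=True)
crop(s,170,20,340,240,2.7,"pics/w18c.png")
E
```

```text
26.4167
```

View pics/w18c.png

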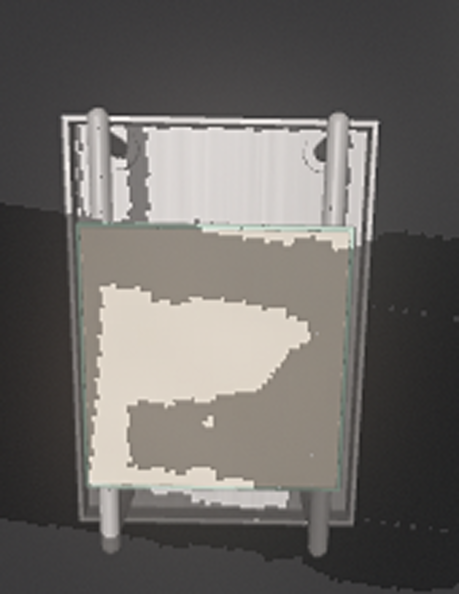

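```bash
python3 - <<'E'
from h import *
c=np.load("c18.npy",allow_pickle=True).item()
t=lambda a:(a[0]/2.7+170-.3,a[1]/2.7+20-.3)
A=np.array([onplane(c,*t(a),.0565) for a in((97,108),(338,113),(318,555),(110,550))])
B=np.array([onplane(c,*t(a),.0625) for a in((78,222),(355,228),(338,490),(89,487))])
for Q in(A,B): print(Q.mean(0).round(4),[np.linalg.norm(Q[(i+1)%4]-Q[i]).round(4) for i in range(4)],[np.degrees(np.arctan2(*(Q[(i+1)%4]-Q[i])[1::-1])).round(1) for i in range(4)])
h=np.radians(82);d=B.mean(0)-A.mean(0);print("rack x,y offset",d[0]*np.cos(h)+d[1]*np.sin(h),-d[0]*np.sin(h)+d[1]*np.cos(h))
E
```

```text
[ 0.6018 -0.0754  0.0565] [np.float64(0.084), np.float64(0.1667), np.float64(0.0845), np.float64(0.166)] [np.float64(-8.3), np.float64(-98.0), np.float64(171.2), np.float64(81.8)]
[ 0.6011 -0.0797  0.0625] [np.float64(0.0983), np.float64(0.0983), np.float64(0.0969), np.float64(0.099)] [np.float64(-8.5), np.float64(-98.8), np.float64(172.0), np.float64(82.0)]
rack x,y offset -0.004396471890517812 8.92433185327061e-05
```

```bash
python3 st.py; python3 -m handwheel '[[100,[-0.03,-0.15,0],[0,0,0]],[100,[-0.05,-0.28,0],[0,0,0]],[100,[-0.064,-0.35,0],[0,0,0]],[100,[-0.064,-0.35,0],[0,0,0]],[100,[-0.064,-0.35,0],[0,0,0]],[100,[-0.064,-0.35,0],[0,0,0]],[100,[-0.064,-0.35,0],[0,0,0]],[100,[-0.064,-0.35,0],[0,0,0]],[100,[-0.05,-0.28,0],[0,0,0]],[100,[-0.03,-0.15,0],[0,0,0]],[100,[0,0,0],[0,0,0]],[100,[0,0,0],[0,0,0]],[100,[0,0,0],[0,0,0]],[100,[0,0,0],[0,0,0]]]' >/dev/null; python3 st.py
```

```text
26.4667 [ 0.6061 -0.1009  0.4002] [ 0.2  -0.51  0.23] [ 0.005 -0.03   0.002] 82.73 0.01 nose0 [0.6271 0.0633 0.1871]
27.6333 [ 0.552  -0.395   0.4003] [ 0.22 -0.18  0.25] [-0.04   0.034  0.074] 82.84 -0.01 nose0 [ 0.5726 -0.2308  0.1873]
```

```bash
python3 -m handwheel '[[100,[0,-0.03,-0.15],[0,0,0]],[100,[0,0,-0.28],[0,0,0]],[100,[0,0,-0.32],[0,0,0]],[100,[0,0,-0.3],[0,0,0]],[100,[0,0,-0.2],[0,0,0]],[100,[0,0,-0.12],[0,0,0]],[100,[0,0,0],[0,0,0]],[100,[0,0,0],[0,0,0]],[100,[0,0,0],[0,0,0]]]' >/dev/null; python3 st.py; python3 - <<'E'
from h import *
s=cams.get_image("wrist"); cv2.imwrite("pics/wrist19.png",s[:,:,::-1])
E
```

```text
28.3833 [ 0.5524 -0.399   0.265 ] [ 0.51  0.08 -0.39] [-0.026  0.021 -0.033] 82.81 0.07 nose0 [ 0.5735 -0.2352  0.0517]
```

View pics/wrist19.png

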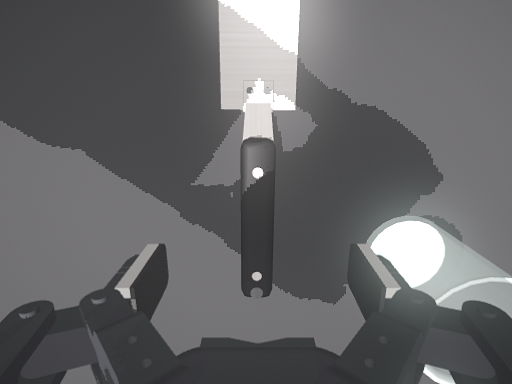

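```bash
python3 -m handwheel '[[100,[0,-0.013,-0.1],[0,0,0]],[100,[0,0,-0.15],[0,0,0]],[100,[0,0,-0.15],[0,0,0]],[100,[0,0,-0.08],[0,0,0]],[100,[0,0,-0.031],[0,0,0]],[100,[0,0,0],[0,0,0]],[100,[0,0,0],[0,0,0]],[0,[0,0,0],[0,0,0]],[0,[0,0,0],[0,0,0]],[0,[0,0,0],[0,0,0]],[0,[0,0,0],[0,0,0]],[0,[0,0,0],[0,0,0]],[0,[0,0,0],[0,0,0]]]' 120 >/dev/null; python3 st.py
```

```text
29.5167 [ 0.5518 -0.4004  0.2124] [-0.59 -0.34  2.1 ] [0.273 0.141 0.045] 82.78 0.02 nose0 [ 0.5727 -0.2363 -0.0008]
```

```bash
python3 -m handwheel '[[0,[0,0,0.05],[0,0,0]],[0,[0,0,0.12],[0,0,0]],[0,[0,0,0.15],[0,0,0]],[0,[0,0,0.12],[0,0,0]],[0,[0,0,0.05],[0,0,0]],[0,[0,0,0],[0,0,0]],[0,[0,0,0],[0,0,0]],[0,[0,0,0],[0,0,0]]]' >/dev/null; python3 st.py;  python3 - <<'E'
from h import *
s=cams.get_image("wrist"); cv2.imwrite("pics/wrist20.png",s[:,:,::-1])
s=cams.get_image("side"); crop(s,204,96,304,196,6,"pics/s20.png")
E
```

```text
30.1833 [ 0.5516 -0.4001  0.2606] [ 0.37  0.75 -1.06] [-0.074  0.037 -0.003] 82.78 -0.03 nose0 [ 0.5722 -0.2358  0.0476]
```

View pics/wrist20.png

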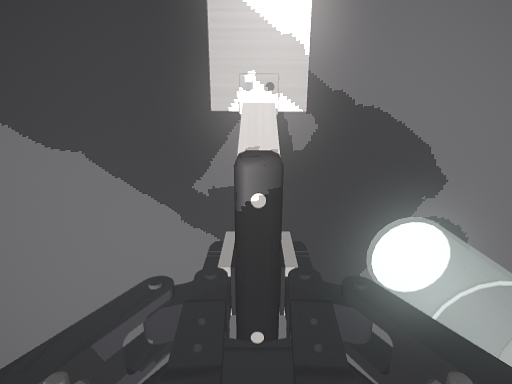

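View pics/s20.png

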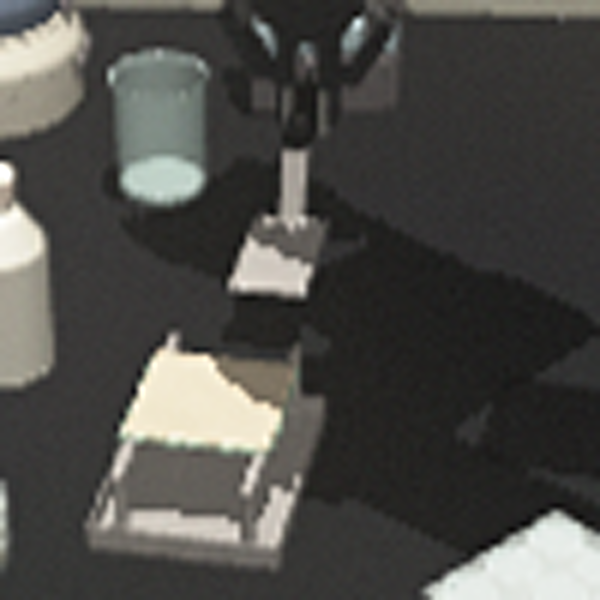

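```bash
python3 -m handwheel '[[0,[0.01,0.07,0],[0,0,0]],[0,[0.02,0.14,0],[0,0,0]],[0,[0.02,0.14,0],[0,0,0]],[0,[0.02,0.14,0],[0,0,0]],[0,[0.02,0.14,0],[0,0,0]],[0,[0.01,0.07,0],[0,0,0]],[0,[0,0,0],[0,0,0]]]'>/dev/null; python3 st.py;python3 -m handwheel '[[0,[0.018,0.13,0],[0,0,0]],[0,[0.02,0.14,0],[0,0,0]],[0,[0.02,0.14,0],[0,0,0]],[0,[0.02,0.14,0],[0,0,0]],[0,[0.02,0.14,0],[0,0,0]],[0,[0.02,0.14,0],[0,0,0]],[0,[0.014,0.1,0],[0,0,0]],[0,[0.014,0.1,0],[0,0,0]],[0,[0.01,0.07,0],[0,0,0]],[0,[0.007,0.05,0],[0,0,0]],[0,[0.006,0.045,0],[0,0,0]],[0,[0,0,0],[0,0,0]],[0,[0,0,0],[0,0,0]],[0,[0,0,0],[0,0,0]]]'>/dev/null; python3 st.py; python3 - <<'E'
from h import *
s=cams.get_image("wrist");cv2.imwrite("pics/wrist21.png",s[:,:,::-1]);crop(s,160,30,370,150,3.8,"pics/w21c.png")
E
```

```text
30.8667 [ 0.5622 -0.3281  0.2613] [ 0.4  -0.92 -1.89] [-0.127 -0.003  0.025] 82.9 -0.02 nose0 [ 0.5826 -0.1637  0.0483]
32.0333 [ 0.5786 -0.2113  0.2612] [ 0.84  0.55 -2.15] [-0.081 -0.009  0.03 ] 82.76 0.01 nose0 [ 0.5995 -0.0471  0.0481]
```

View pics/w21c.png

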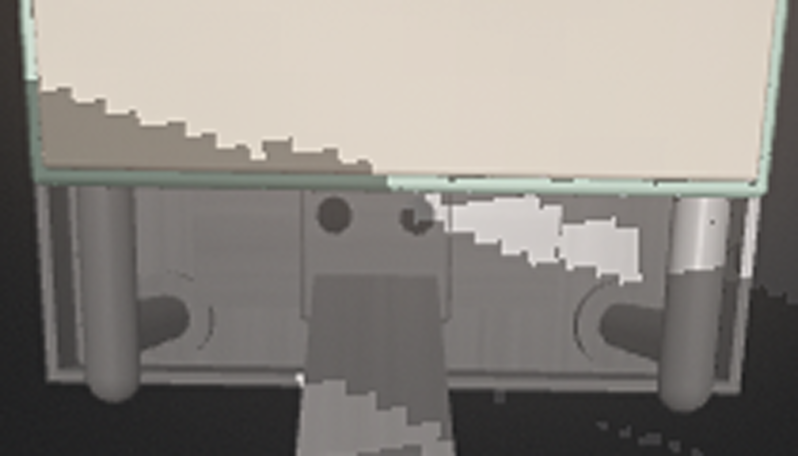

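```bash
python3 -m handwheel '[[0,[0,0,0.02],[0,0,0]],[0,[0,0,0.03],[0,0,0]],[0,[0,0,0.025],[0,0,0]],[0,[0,0,0.02],[0,0,0]],[0,[0,0,0.025],[0,0,0]],[0,[0,0,0.03],[0,0,0]],[0,[0,0,0.015],[0,0,0]],[0,[0,0,0],[0,0,0]],[0,[0.001,0.01,0],[0,0,0]],[0,[0.002,0.014,0],[0,0,0]],[0,[0.002,0.014,0],[0,0,0]],[0,[0.001,0.006,0],[0,0,0]],[0,[0,0,0],[0,0,0]],[0,[0,0,0],[0,0,0]],[0,[0,0,0],[0,0,0]]]'>/dev/null; python3 st.py; python3 - <<'E'
from h import *
s=cams.get_image("wrist");cv2.imwrite("pics/wrist22.png",s[:,:,::-1]);crop(s,160,30,370,150,3.8,"pics/w22c.png")
E
```

```text
33.3333 [ 0.5793 -0.2064  0.2776] [-0.38 -0.21 -2.03] [-0.205  0.036 -0.022] 82.78 0.0 nose0 [ 0.6001 -0.0422  0.0645]
```

View pics/w22c.png

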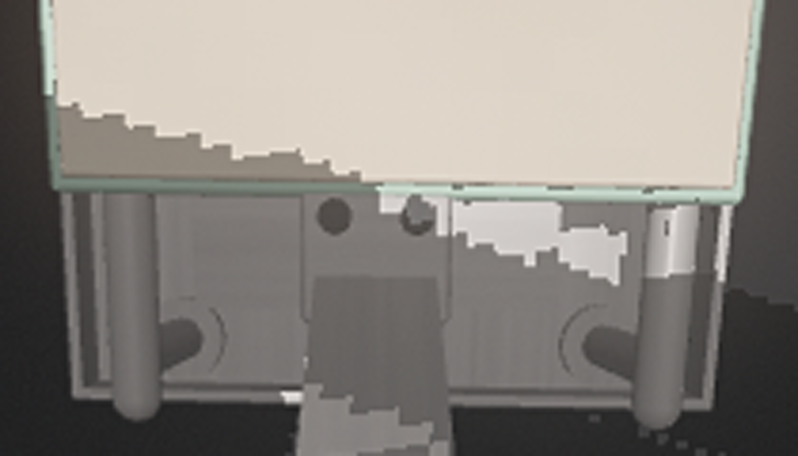

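```bash
sed -i 's/+.08\*x/+.0835*x/' m.py; python3 - <<'E'
from m import *
m((174.5,79.3),(355.5,82.4),(196.1,139.7),(332.9,142.1),.0695)
E
```

```text
0.09817113573656741 plate heading 81.85566119697577
0.08438122075985488 rack h 81.76742445321801
rack [ 0.60141924 -0.07570831  0.056     ] plate [ 0.60122127 -0.07498074  0.0695    ]
need in world [ 0.00019797 -0.00072757 -0.0135    ] in rack x,y -0.000693969834437276 -0.000294879871366751
```

Within 1 mm. Lower, then withdraw.

```bash
python3 -m handwheel '[[0,[0,-0.005,-0.015],[0,0,0]],[0,[0,0,-0.015],[0,0,0]],[0,[0,0,-0.015],[0,0,0]],[0,[0,0,-0.012],[0,0,0]],[0,[0,0,-0.01],[0,0,0]],[0,[0,0,-0.01],[0,0,0]],[0,[0,0,-0.015],[0,0,0]],[0,[0,0,-0.02],[0,0,0]],[0,[0,0,-0.02],[0,0,0]],[0,[0,0,-0.02],[0,0,0]],[0,[0,0,0],[0,0,0]],[0,[0,0,0],[0,0,0]]]'>/dev/null; python3 st.py; python3 -m handwheel '[[0,[-0.007,-0.05,0],[0,0,0]],[0,[-0.0136,-0.099,0],[0,0,0]],[0,[-0.0136,-0.099,0],[0,0,0]],[0,[-0.0136,-0.099,0],[0,0,0]],[0,[-0.0136,-0.099,0],[0,0,0]],[0,[-0.0136,-0.099,0],[0,0,0]],[0,[-0.0136,-0.099,0],[0,0,0]],[0,[-0.0136,-0.099,0],[0,0,0]],[0,[-0.0136,-0.099,0],[0,0,0]],[0,[-0.02,-0.15,0],[0,0,0]],[0,[-0.027,-0.2,0],[0,0,0]],[0,[-0.027,-0.2,0],[0,0,0]],[0,[-0.027,-0.2,0],[0,0,0]],[0,[-0.02,-0.15,0],[0,0,0]],[0,[-0.0136,-0.099,0],[0,0,0]],[0,[-0.007,-0.05,0],[0,0,0]],[0,[0,0,0],[0,0,0]],[0,[0,0,0],[0,0,0]],[0,[0,0,0],[0,0,0]]]'>/dev/null; python3 st.py
```

```text
34.3833 [ 0.5792 -0.2069  0.2623] [-0.3  -0.67 -0.46] [-0.156  0.011  0.041] 82.78 -0.01 nose0 [ 0.6    -0.0427  0.0492]
35.9667 [ 0.5537 -0.3951  0.2624] [-0.36  0.04 -0.65] [-0.079  0.001 -0.019] 82.82 -0.02 nose0 [ 0.5744 -0.2308  0.0494]
```

```bash
python3 -m handwheel '[[0,[0,0,-0.05],[0,0,0]],[0,[0,0,-0.1],[0,0,0]],[0,[0,0,-0.12],[0,0,0]],[0,[0,0,-0.1],[0,0,0]],[0,[0,0,-0.06],[0,0,0]],[0,[0,0,-0.04],[0,0,0]],[0,[0,0,-0.008],[0,0,0]],[0,[0,0,0],[0,0,0]],[0,[0,0,0],[0,0,0]]]'>/dev/null; python3 st.py;  python3 -m handwheel '[[0,[0,0,-0.006],[0,0,0]],[0,[0,0,-0.006],[0,0,0]],[0,[0,0,0],[0,0,0]],[0,[0,0,0],[0,0,0]]]'>/dev/null; python3 st.py
```

```text
36.7167 [ 0.5537 -0.3961  0.215 ] [ 0.12  0.86 -1.36] [-0.131  0.015 -0.022] 82.78 0.02 nose0 [ 0.5746 -0.232   0.0018]
37.05 [ 0.5535 -0.396   0.2136] [-0.5  -0.76 -2.37] [-0.103 -0.064  0.005] 82.78 0.01 nose0 [ 5.744e-01 -2.319e-01  5.000e-04]
```

```bash
python3 -m handwheel '[[0,[0,0,-0.006],[0,0,0]],[0,[0,0,0],[0,0,0]],[0,[0,0,0],[0,0,0]]]'>/dev/null; python3 st.py;  python3 -m handwheel '[[0,[0,0,-0.005],[0,0,0]],[0,[0,0,0],[0,0,0]],[0,[0,0,0],[0,0,0]]]'>/dev/null; python3 st.py
```

```text
37.3 [ 0.5535 -0.396   0.2129] [ 0.66 -0.19 -0.97] [-0.026 -0.059 -0.045] 82.78 0.0 nose0 [ 5.744e-01 -2.318e-01 -2.000e-04]
37.55 [ 0.5536 -0.3961  0.2126] [-0.85 -0.25  2.19] [-0.072  0.152  0.014] 82.78 0.01 nose0 [ 0.5744 -0.2319 -0.0006]
```

Resting lightly on the bench; release, retreat upward and look.

```bash
python3 -m handwheel '[[100,[0,0,0],[0,0,0]],[100,[0,0,0],[0,0,0]],[100,[0,0,0],[0,0,0]],[100,[0,0,0],[0,0,0]],[100,[0,0,0],[0,0,0]],[100,[0,0,0],[0,0,0]],[100,[0,0,0.05],[0,0,0]],[100,[0,0,0.15],[0,0,0]],[100,[0,0,0.25],[0,0,0]],[100,[0,0,0.3],[0,0,0]],[100,[0,0,0.35],[0,0,0]],[100,[0,0,0.35],[0,0,0]],[100,[0,0,0.25],[0,0,0]],[100,[0.03,0.2,0.15],[0,0,0]],[100,[0.05,0.35,0],[0,0,0]],[100,[0.05,0.35,0],[0,0,0]],[100,[0.05,0.35,0],[0,0,0]],[100,[0.05,0.35,0],[0,0,0]],[100,[0.05,0.35,0],[0,0,0]],[100,[0.05,0.35,0],[0,0,0]]]' >/dev/null; python3 -m handwheel '[[100,[0.04,0.3,0],[0,0,0]],[100,[0.03,0.2,0],[0,0,0]],[100,[0.02,0.1,0],[0,0,0]],[100,[0,0,0],[0,0,0]],[100,[0,0,0],[0,0,0]],[100,[0,0,0],[0,0,0]],[100,[0,0,0],[0,0,0]],[100,[0,0,0],[0,0,0]]]'; python3 - <<'E'
from h import *
c=cams.get_calibration("wrist");s=cams.get_image("wrist"); cv2.imwrite("pics/wrist23.png",s[:,:,::-1]); np.save("c23.npy",c,allow_pickle=True)
crop(s,170,20,340,240,2.7,"pics/w23c.png")
s=cams.get_image("side"); cv2.imwrite("pics/side23.png",s[:,:,::-1])
E
```

```text
clock: 39.88
position: [0.5954, -0.107, 0.3974]
ee_rot: [[0.127, 0.992, -0.0], [0.992, -0.127, -0.0], [-0.0, 0.0, -1.0]]
force: [-0.6, -0.2, 0.1]
gripper_width: 0.0858
```

View pics/w23c.png

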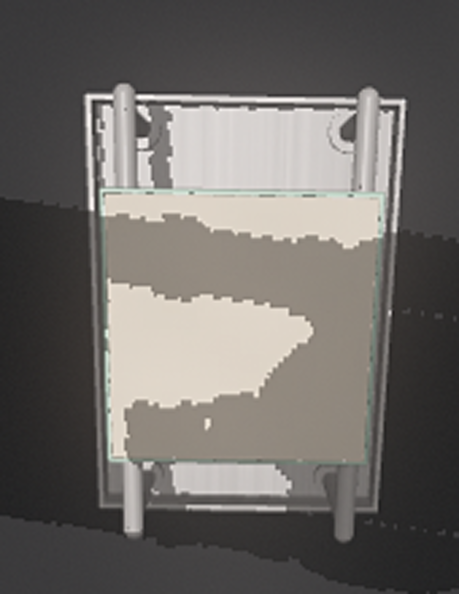

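View pics/side23.png

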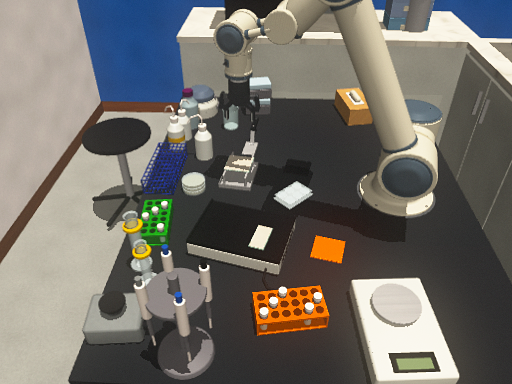

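View pics/wrist23.png

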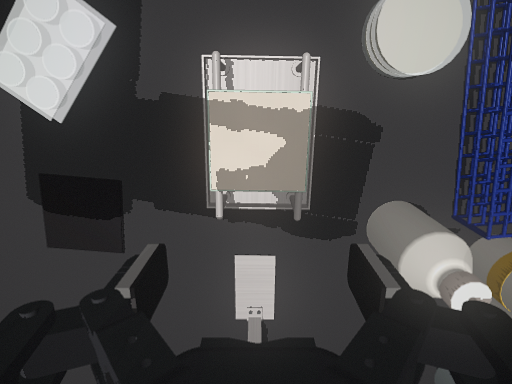

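```bash
python3 - <<'E'
from h import *
c=np.load("c23.npy",allow_pickle=True).item()
t=lambda a:(a[0]/2.7+170-.3,a[1]/2.7+20-.3)
A=np.array([onplane(c,*t(a),.0565) for a in((122,84),(369,89),(344,542),(133,536))])
B=np.array([onplane(c,*t(a),.0625) for a in((101,189),(383,194),(367,464),(111,460))])
for Q in(A,B): print(Q.mean(0).round(4),[np.linalg.norm(Q[(i+1)%4]-Q[i]).round(4) for i in range(4)],[np.degrees(np.arctan2(*(Q[(i+1)%4]-Q[i])[1::-1])).round(1) for i in range(4)])
h=np.radians(82);d=B.mean(0)-A.mean(0);print("rack x,y offset",d[0]*np.cos(h)+d[1]*np.sin(h),-d[0]*np.sin(h)+d[1]*np.cos(h))
from workcell import workorder
print(status.state()['force'],status.state()['clock'])
print(workorder.close_job())
E
```

```text
[ 0.6017 -0.0757  0.0565] [np.float64(0.0846), np.float64(0.1671), np.float64(0.0846), np.float64(0.166)] [np.float64(-8.3), np.float64(-98.1), np.float64(170.9), np.float64(81.9)]
[ 0.6012 -0.0757  0.0625] [np.float64(0.0981), np.float64(0.0982), np.float64(0.0978), np.float64(0.0982)] [np.float64(-8.3), np.float64(-97.9), np.float64(171.7), np.float64(82.2)]
rack x,y offset -0.00014123337162965288 0.0005121809227330727
[-0.26504728  0.14642297  0.10079154] 39.9833
the job is handed in; nothing more can be done
None
```

The square plate lies flat and centred across the two rods of the cooling rack. The spatula is back down flat on the bench, and I handed the job in at 40.0 s.

- **Pick-up:** I gripped the spatula by its handle, felt for the heater's top with the nose, and pressed about 2–3 N. The nose turned out almost straight. I slid the blade in from the open front until the lip stopped the plate, then lifted it off.
- **Placing:** The first placing was 4.4 mm short along the rods, because I took the rods as 160 mm long and they measured about 167 mm over their rounded ends. I picked the spatula up again, lifted the plate, moved it over, lowered it and drew the blade out.
- **Last wrist-camera check:** The plate is 0.1 mm off centre along the rods and 0.5 mm across, and within about 0.3° of square to them. The spatula's blade lies about 60 mm clear of the rack. The narrow plate and the bystanders look undisturbed, by eye only. The open gripper touches nothing.
- **What disagreed:** The side camera read about 4 mm differently from the others in y, so I trusted the wrist camera. The first time I set the spatula on the bench, the blade pressed it with about 7–8 N for a moment, more than the light touch used elsewhere. The second time it was about 3–4 N.

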